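# Work the folding lid stay of a parts box through its cycle

### The job

Test the newly fitted folding stay of the steel parts box: raise the lid all the way until the stay goes straight, ease it back until the stay's knee has locked and take the hand away, so that the lid stands open on the locked stay by itself for a moment. Then lift the lid slightly, all the way to its stop, to take the load off the stay, push the knee peg back through so that the stay folds, and lower the lid until it is fully shut, without slamming it. Be gentle with the stay, which bends if pushed with more than 8 N at any time, and leave the tools lying around where they are.

Things in the scene. Friction and masses are not known exactly. Their poses are not given: they have to be found in the camera images.
- box: Fixed grey steel parts box, 160 (x) x 220 (y) x 100 mm high, origin under the centre of its floor; its x axis points from the grip side to the hinge side, y to the side that carries the stay, z up. The lid, hinge and stay are fixed to it and turn with it.
- lid_grip (a point): Centre of the lid's grip: a black barrel 22 mm across and 32 mm long, lying along the box's y, on a 16 mm wide neck in the middle of the lid's free edge, 36 mm out from that edge; 196 mm from the hinge axis and 3 mm off its plane, so 104 mm above the bench when shut. Pinched on its two ends (along y) it can pivot in the fingers while the lid turns.
- lid_hinge (a point): Middle of the lid's hinge axis, which lies along the box's y on the far rim, 80 mm from the box's centre, 101 mm above the bench.
- lid (a joint): Lid angle: 0 shut (flat), grows as the grip rises and swings over towards the hinge side. The straight stay stops it at about 1.30 rad; on the locked stay it rests at about 1.12 rad, the grip 34 mm lower along its arc. About 0.9 kg (12 % either way). Stiff damped hinge: lifting takes about 8 N at the grip; above 0.9 rad the lid stays where it is left, lower down it may sink slowly.
- knee (a joint): Knee angle of the stay: 0 folded (lid shut), grows as the stay straightens; about 2.32 when straight, and it stops at about 3.02, past straight, where it is locked and carries the lid. A weak spring tips the knee to the locked side once the lid has been raised to the stop; easing the lid back (press gently on the grip, about 3 N) then turns it into the lock.
- knee_peg (a point): A point on the axis of the knee peg, a level steel peg of 14 mm diameter that sticks out from the stay's knee along the box's +y, from 124 to 174 mm from the box's middle plane (this point: 162 mm). In the box's frame it is at x 65, z 104 mm when shut and x 17, z 117 when locked. Pushed along the box's +x it unlocks and folds the stay.
- stay: Folding stay of two flat dark steel bars, 60 mm between pivots, 14 mm wide, 4 mm thick, on the box's +y side, 118 to 127 mm from the middle plane, turning in the box's x-z plane. Origin at the lower pivot, box frame x 26, z 58 mm; the upper bar is pinned to the lid's side edge 75 mm from the hinge. The knee peg is part of it.
- wrench: Loose steel open-end wrench, 170 mm, bystander; origin under its middle.
- screwdriver: Loose screwdriver, 180 mm, bystander; origin under its middle.
- file: Loose flat file with wooden handle, 280 mm long, bystander; origin on its underside near the handle.
- dial_gauge: Loose dial gauge, 58 mm round, 22 mm high, with a stem, bystander; origin under the dial's centre.
- socket: Loose steel socket, 28 mm diameter, 38 mm high, bystander; origin under its centre.
- oil_bottle: Loose grey bottle, 56 mm diameter, 130 mm high, behind the box, bystander; origin under its centre.
- hammer: Loose hammer, 260 mm, bystander; origin under its middle.
- peg_straight (a point): Fixed point, no mark: where knee_peg is with the stay straight (box frame x 43, z 116 mm). With the lid left on the lock, pushing the peg there takes 10 to 12 N; with the lid lifted to its stop and let go (the hinge holds it) about 2 N, then about 5 N 7 mm beyond and 8 N at 10 mm, as the stay drags the lid down. From 4 to 7 mm beyond it stays on the folding side; lowering the lid folds the rest.

How it is judged:
By the outcome, as a careful person would: the job done as asked, in the order asked, and still so for the second after the job is handed in, with the robot touching nothing.
It also fails if it takes over 72 s, if anything falls off the work surface, if the arm or the gripper's body presses on something with over 40 N, if the wrist force passes 120 N, or if a joint passes its speed limit or range.

### The arm

A 6-joint arm with a two-finger parallel gripper is mounted at the origin on the work surface. World frame = base frame: x ahead of the robot, y to its left, z up, the work surface at z = 0. Lengths are in mm, angles in rad, forces in N, time in s.
With the tool pointing down it reaches from about 350 to 850 mm from the base axis. Payload 8.1 kg.
Tool frame: the origin (TCP) lies at the very end of the fingers, on their centre line; the grasp point (between the pads) lies 19 mm behind it; z points along the fingers, y is the direction in which the jaws open and shut (so a half turn about z gives the same grasp; the last joint's range is limited). The gripper opens to 85 mm and grips with 20 to 120 N. Pads are 22 mm wide; open, the fingers measure 114 mm over their backs; the gripper's body (76 mm by 85 mm) begins 54 mm behind the grasp point. The pads swing forward as they close: fully open they stand 13 mm farther back than shut.
Start: joints at [1.2, 0.13, 1.488, -0, 1.523, -0.085], TCP at [169.133, 575.673, 231.292] pointing down, gripper open.
Joint ranges: [-2.96, 2.96], [-0.89, 2.26], [0.02, 2.5], [-1.34, 4.48], [0, 2.73], [-2.66, 2.66]. Speed limits (rad/s): [2.39, 2.39, 2.79, 3.14, 3.14, 3.14].

### API

Orientations are given as a unit quaternion [w, x, y, z].
In Python, from cell import status, eyes, ticket gives the robot as it stands.
- The arm moves only by the tool move_arm, never from a script. Its argument "increments" is one flat list of numbers, 5 for each row, row after row: the shift along the tool's x, y, z in cm, then the turn about the tool's z in degrees, then the closure, from 0 (fully open) to 1 (shut). In form: [tx, ty, tz, yaw, hand, tx, ty, tz, yaw, hand, ...]. A call has 1 to 10 rows; each row shifts and turns the commanded pose from where the row before left it, along the tool's axes as they then stand; what a row does not reach is not made up. A row lasts 1/12 s, in which the tool goes at most 41.7 mm and 7.16 degrees, less where a joint would pass 70% of its speed; a pose out of reach is approached as far as the arm can. A call with a gripper value outside its range is refused whole. The fingers move at their own pace and stop on an object; "force" is the grip in N (left out, the last holds). Time passes only in rows, so rows that do not move let the fingers close. It gives the time, the measured TCP pose, the force and the opening at its end, in the units of the state.
- status.state(): the state, without advancing time (a new reading comes with each control period).
- eyes.get_image(name): name is "scene" or "side" or "wrist"; returns a dict with "pixels" (400x640x3 uint8, red, green, blue), "depth" (400x640 float32, mm along the optical axis (not along the pixel's ray), 0 where there is no reading), "fx", "fy", "cx", "cy" (pixels), "cam_to_world" (4x4, takes a point from camera to world coordinates); the wrist camera has in their place "hand_eye" (4x4, takes a point from camera to tool coordinates, whose origin is the TCP and whose axes are the flange's). Camera axes: x right, y down, z forward; pixel columns grow to the right and rows downward; lengths in mm; the calibration is good to about 2 mm. The wrist camera is an equidistant fisheye: a pixel r from the principal point sees the ray r / f radians off the axis. A picture is of the moment at which its call begins: read the wrist's pose just before it.
- ticket.close_job(): hands the job in, once; it reports no verdict.
The state is a dict: "clock": time; "joints": joint angles; "qd": joint speeds; "joint_efforts": joint torques, N m; "ee_pos": TCP position; "orientation": TCP orientation; "contact_force": force on the tool from outside, world axes, zero at the start; "torque": the same for the moment, N m; "grip_width": opening from 0.0 (shut) to 1.0 (fully open).
Only numpy, scipy, OpenCV 4.12 (cv2) and the standard library are available. Lean on these libraries where they do the work, as an engineer would, in place of code of your own. Each camera call takes 0.05 s, during which the arm holds its last target.

## Working session

There is one attempt and no reset: what is moved stays moved. The work goes in short steps, Python scripts to look and compute and a tool call to move; the robot and the scene stay as the last step left them, time stands still between calls to the robot, and variables do not carry over. Pictures are saved under pics/ and viewed, and the job is handed in when it is done.

Besides the shell and the picture viewer there is one more tool, called after ">>>" as a command line: name --argument value ..., lists and objects as JSON in quotes. move_arm: Moves the arm, as the interface text tells. Its arguments: {"type":"object","properties":{"increments":{"type":"array"},"force":{"type":"number"}},"required":["increments"]}

```bash
ls; mkdir -p pics; python3 - <<'E'
from cell import status, eyes
import cv2
print(status.state())
for n in("scene","side","wrist"):
    d=eyes.get_image(n)
    cv2.imwrite(f"pics/{n}0.png",d["pixels"][:,:,::-1])
    print(n,d["fx"],d["fy"],d["cx"],d["cy"],d.get("cam_to_world",d.get("hand_eye")))
E
```

```text
pics
{'clock': 0.0, 'joints': array([ 1.19956538e+00,  1.31180242e-01,  1.48931277e+00,  3.30996192e-05,
        1.52303006e+00, -8.54043643e-02]), 'qd': array([-0.00051173, -0.00022157, -0.00099163,  0.00094226,  0.00361154,
       -0.00271225]), 'joint_efforts': array([ 1.97143869e-03, -5.69393027e+01, -5.00563002e+01,  1.06788079e-04,
        1.45804236e-02,  2.41421492e-05]), 'ee_pos': array([168.93011317, 575.1276282 , 230.21467404]), 'orientation': array([-2.34566358e-04,  1.42428037e-01,  9.89804689e-01, -9.36421520e-04]), 'contact_force': array([ 0.13245721, -0.24228419, -0.03159007]), 'torque': array([ 0.02027605, -0.0049919 ,  0.055599  ]), 'grip_width': 1.000034141611193}
scene 449.76259922307315 449.76259922307315 321.2143344932862 198.6754484875883 [[-5.35292366e-01  4.85150510e-01 -6.91441296e-01  1.36064711e+03]
 [ 8.44651536e-01  3.12378735e-01 -4.34722106e-01  5.60561597e+02]
 [ 5.08590627e-03 -8.16730377e-01 -5.76997076e-01  7.60795088e+02]
 [ 0.00000000e+00  0.00000000e+00  0.00000000e+00  1.00000000e+00]]
side 388.4924981807269 388.4924981807269 322.255393354292 194.075032850847 [[ 9.01643026e-01 -2.58922944e-01  3.46408376e-01  2.83542482e+02]
 [-4.32480238e-01 -5.38258587e-01  7.23352291e-01 -5.73370468e+02]
 [-8.35222106e-04 -8.02020325e-01 -5.97296158e-01  6.24152315e+02]
 [ 0.00000000e+00  0.00000000e+00  0.00000000e+00  1.00000000e+00]]
wrist 309.70691628693146 309.70691628693146 320.5323740464363 201.52166964122495 [[-2.64863204e-05 -9.44791448e-01 -3.27672273e-01  8.36126909e+01]
 [ 9.99999860e-01  1.48343174e-04 -5.08555935e-04  1.22001812e+00]
 [ 5.29087244e-04 -3.27672240e-01  9.44791312e-01 -1.41092983e+02]
 [ 0.00000000e+00  0.00000000e+00  0.00000000e+00  1.00000000e+00]]
```

View pics/scene0.png

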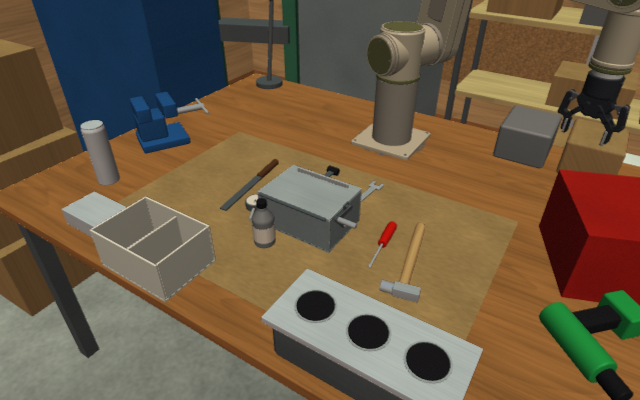

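View pics/side0.png

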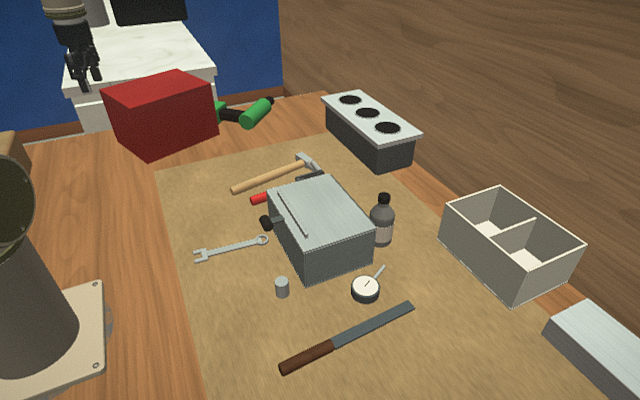

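View pics/wrist0.png

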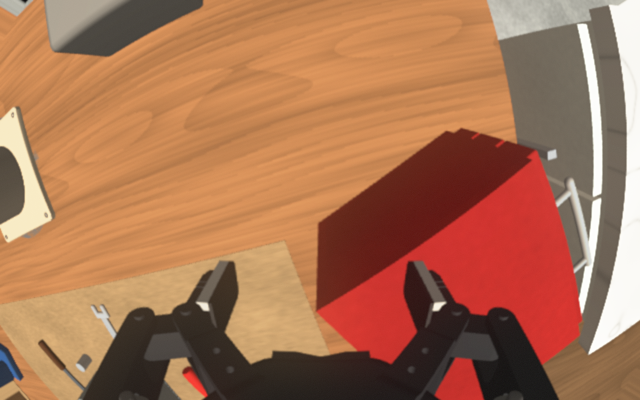

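```bash
cat > h.py <<'E'
import numpy as np, cv2
from cell import status, eyes
def cloud(d):
    z=d["depth"]; v,u=np.mgrid[0:400,0:640]
    P=np.stack([(u-d["cx"])/d["fx"]*z,(v-d["cy"])/d["fy"]*z,z,np.ones_like(z)],-1)@np.array(d["cam_to_world"]).T
    P[z==0]=np.nan
    return P[...,:3]
E
python3 - <<'E'
from h import *
for n in("side","scene"):
    d=eyes.get_image(n);P=cloud(d)
    m=(P[...,2]>85)&(P[...,2]<112)&(P[...,0]>300)&(P[...,0]<800)&(abs(P[...,1])<280)
    c=[(k,s) for k,s in enumerate(cv2.connectedComponentsWithStats(m.astype(np.uint8))[2]) if s[4]>60]
    print(n,c)
    L=cv2.connectedComponentsWithStats(m.astype(np.uint8))[1]
    for k,s in c[1:]:
        Q=P[L==k]; print(k,Q.mean(0),np.percentile(Q[:,2],[5,50,95]),cv2.minAreaRect(Q[:,:2].astype(np.float32)))
    img=cv2.resize(d["pixels"][150:300,200:420] if n=="side" else d["pixels"][150:260,230:390],None,fx=3.6,fy=3.6,interpolation=cv2.INTER_CUBIC)
    cv2.imwrite(f"pics/{n}z.png",img[:,:,::-1])
E
```

```text
side [(0, array([     0,      0,    640,    400, 249884], dtype=int32)), (1, array([ 259,  161,  118,   98, 5875], dtype=int32)), (2, array([372, 203,  22,  17, 239], dtype=int32))]
1 [550.53696301   3.76287307 102.9074523 ] [ 92.85022319 103.83576785 105.97044597] ((534.4989624023438, 48.288978576660156), (284.7286376953125, 212.0788116455078), 89.96142578125)
2 [681.22055873 -43.0068585   94.84496754] [ 85.77358455  93.86316312 107.39321109] ((681.95947265625, -41.2441520690918), (32.37989807128906, 46.77671813964844), 46.819332122802734)
scene [(0, array([     0,      0,    640,    400, 252092], dtype=int32)), (1, array([ 258,  165,  104,   64, 3599], dtype=int32)), (3, array([324, 168,  16,  10,  80], dtype=int32)), (13, array([253, 208,  20,  15, 219], dtype=int32))]
1 [578.37736435  37.94611852 105.39446828] [ 91.97627183 106.78919564 109.41801072] ((560.927734375, 51.17682647705078), (168.28884887695312, 283.8380126953125), 0.03590064123272896)
3 [456.50202702  24.57972152 106.95249351] [ 98.23330084 107.5170825  111.17545182] ((454.94110107421875, 20.663665771484375), (30.910982131958008, 44.13119888305664), 84.45746612548828)
13 [699.38311959 -23.64584836  95.61199119] [ 85.79751714  94.62496068 108.51070956] ((698.3291625976562, -25.004756927490234), (32.20573806762695, 46.74808120727539), 39.21342086791992)
```

View pics/sidez.png

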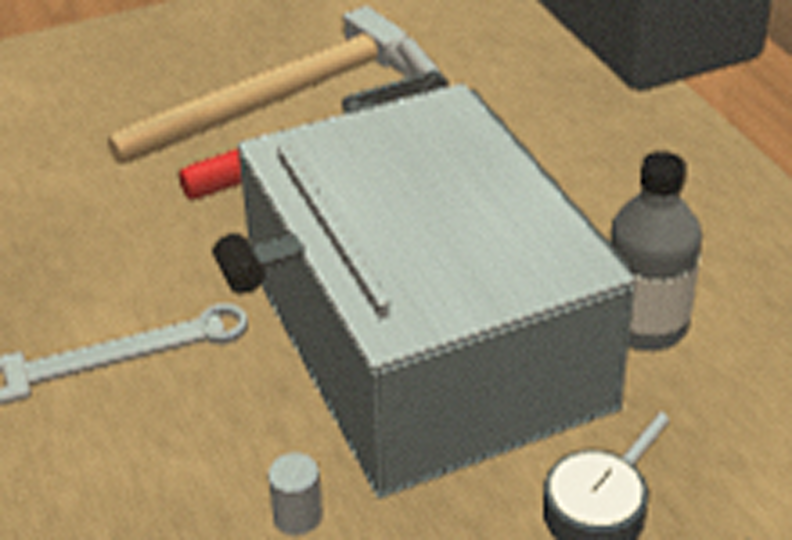

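View pics/scenez.png

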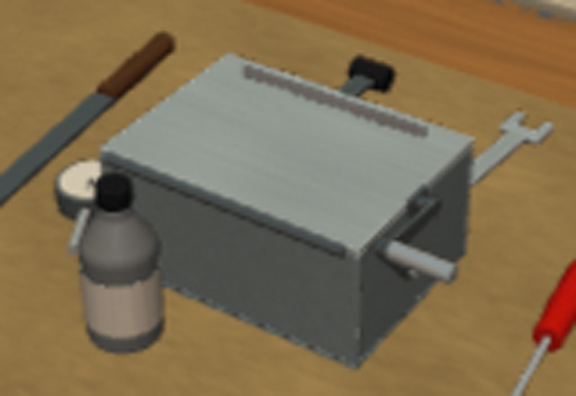

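```bash
cat >> h.py <<'E'
def ray(d,u,v,z):
    M=np.array(d["cam_to_world"]);r=M[:3,:3]@[(u-d["cx"])/d["fx"],(v-d["cy"])/d["fy"],1]
    return M[:3,3]+r*(z-M[2,3])/r[2]
E
python3 - <<'E'
from h import *
S=eyes.get_image("side");C=eyes.get_image("scene")
def poly(d,pts,name):
    q=np.array([ray(d,u,v,104)[:2] for u,v in pts]); print(name);print(q.round(1)); 
    A,B,Cc,D=q; print("len x",np.linalg.norm(B-A),np.linalg.norm(Cc-D),"len y",np.linalg.norm(A-D),np.linalg.norm(B-Cc),"centre",q.mean(0),"yaw",np.degrees(np.arctan2(*((B-A)+(Cc-D))[::-1])), np.degrees(np.arctan2(*((A-D)+(B-Cc))[::-1]))-90)
poly(S,[(266.7,190.8),(330.6,174.2),(375.6,229.2),(304.2,251.4)],"side")
poly(C,[(361.4,188.9),(328.6,220.8),(258.6,192.2),(294.4,165.3)],"scene")
print("grip side",ray(S,200+239/3.6,150+264/3.6,108),"scene",ray(C,230+371/3.6,150+73/3.6,108))
# cloud of lid
for d in(S,C):
    P=cloud(d); print(np.nanmedian(P[200:215,300:330,2]) )
# peg depth in scene
P=cloud(C); print("peg tip/base",P[int(150+272/3.6),int(230+445/3.6)],P[int(150+252/3.6),int(230+398/3.6)])
print("peg tip ray z104", ray(C,230+445/3.6,150+270/3.6,104))
E
```

```text
side
[[477.1 122.4]
 [637.9 120.1]
 [630.5 -95.6]
 [477.1 -90.7]]
len x 160.90687246561788 153.42819950715216 len y 213.0870689688779 215.82094567748615 centre [555.64176196  14.0272426 ] yaw -1.3203669559472804 -0.9937992434306722
scene
[[479.3 130.3]
 [640.8 129. ]
 [636.6 -85.6]
 [476.5 -85.5]]
len x 161.43998211527435 160.06511244117797 len y 215.85140033321665 214.65604251527498 centre [558.30083367  22.04082013] yaw -0.258379204439513 -0.9283003121900322
grip side [438.36901362  11.40720251 108.        ] scene [445.79853012  23.44846762 108.        ]
103.98784639790057
106.81043110110261
peg tip/base [628.81426485 188.05912441 108.77326887] [631.3331446  154.48359663 110.96778933]
peg tip ray z104 [622.68354616 186.53512634 104.        ]
```

>>> move_arm --increments '[0, 0, 0, -5.2, 0, 0, 0, 0, -5.2, 0, 0, 0, 0, -5.1, 0, -0.5, -1.5, 0, 0, 0, -1.4, -3.0, 0, 0, 0, -1.4, -3.0, 0, 0, 0, -1.4, -3.0, 0, 0, 0, -1.4, -3.0, 0, 0, 0, -1.4, -3.0, 0, 0, 0, -1.4, -3.0, 0, 0, 0]'

```text
clock: 1.18
ee_pos: [255.4, 377.9, 231.3]
orientation: [0.0, 0.007, 1.0, 0.0]
contact_force: [0.5, 0.2, 0.1]
grip_width: 1.0
```

>>> move_arm --increments '[-1.4, -3.0, 0, 0, 0, -1.4, -3.0, 0, 0, 0, -1.4, -3.0, 0, 0, 0, -1.4, -3.0, 0, 0, 0, -1.4, -3.0, 0, 0, 0, -1.4, -3.0, 0, 0, 0, -1.4, -3.0, 0, 0, 0, -1.4, -3.0, 0, 0, 0, -1.4, -3.0, 0, 0, 0, -1.4, -3.0, 0, 0, 0]'

```text
clock: 2.02
ee_pos: [391.0, 75.6, 231.6]
orientation: [0.001, 0.008, 1.0, 0.0]
contact_force: [0.9, 0.6, -0.1]
grip_width: 1.0
```

>>> move_arm --increments '[-1.4, -2.0, 0, 0, 0, -1.4, -1.0, 0, 0, 0, -1.2, -0.8, 0, 0, 0, 0, 0, 0, 0, 0, 0, 0, 0, 0, 0]'

```text
clock: 2.43
ee_pos: [429.8, 38.4, 231.2]
orientation: [-0.0, 0.008, 1.0, 0.0]
contact_force: [0.4, 1.4, -0.2]
grip_width: 1.004
```

```bash
cat >> h.py <<'E'
from scipy.spatial.transform import Rotation as R
def wray(d,st,u,v,z):
    H=np.array(d["hand_eye"]);a=np.array([u-d["cx"],v-d["cy"]]);r=np.hypot(*a);t=r/d["fx"]
    c=np.r_[a/max(r,1e-9)*np.sin(t),np.cos(t)]
    q=st["orientation"];Rw=R.from_quat(np.r_[q[1:],q[0]]).as_matrix()
    o=Rw@H[:3,3]+st["ee_pos"];k=Rw@(H[:3,:3]@c)
    return o+k*(z-o[2])/k[2]
def brief():
    s=status.state();q=s["orientation"];Rw=R.from_quat(np.r_[q[1:],q[0]]).as_matrix()
    print("t",round(s["clock"],2),"p",s["ee_pos"].round(1),"yaw_ty",np.degrees(np.arctan2(Rw[1,1],Rw[0,1])).round(2)-90,"F",s["contact_force"].round(2),"w",round(s["grip_width"],3)); return s
E
python3 - <<'E'
from h import *
s=brief();d=eyes.get_image("wrist");cv2.imwrite("pics/w1.png",d["pixels"][:,:,::-1])
E
```

```text
t 2.43 p [429.8  38.4 231.2] yaw_ty -0.9500000000000028 F [ 0.43  1.41 -0.21] w 1.004
```

View pics/w1.png

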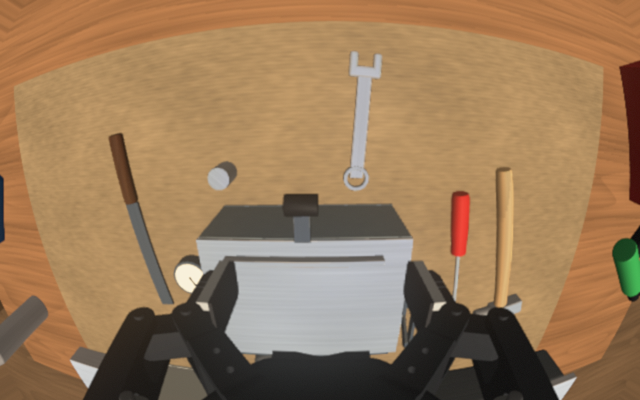

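```bash
python3 - <<'E'
from h import *
s=brief();d=eyes.get_image("wrist")
im=d["pixels"];cv2.imwrite("pics/w1z.png",cv2.resize(im[180:260,180:430],None,fx=3.2,fy=3.2,interpolation=cv2.INTER_CUBIC)[:,:,::-1])
m=(im.max(2)<60).astype(np.uint8);m[:190]=0;m[218:]=0;m[:,:270]=0;m[:,330:]=0
n,L,S,c=cv2.connectedComponentsWithStats(m);k=1+S[1:,4].argmax();print(S[k],c[k])
x,y,w,h,_=S[k]
for u,v,z in[(x,c[k][1],104),(x+w-1,c[k][1],104),(c[k][0],y,112),(198,240,104),(412,240,104)]:print((u,v),wray(d,s,u,v,z).round(1))
E
```

```text
t 2.48 p [429.5  38.9 231.2] yaw_ty -0.9000000000000057 F [-0.83  0.87  0.08] w 0.997
[284 195  33   9 251] [300.21513944 198.51792829]
(np.int32(284), np.float64(198.5179282868526)) [435.7   6.  104. ]
(np.int32(316), np.float64(198.5179282868526)) [436.1  35.4 104. ]
(np.float64(300.2151394422311), np.int32(195)) [430.   21.7 112. ]
(198, 240) [478.7 -86.1 104. ]
(412, 240) [481.  129.8 104. ]
```

View pics/w1z.png

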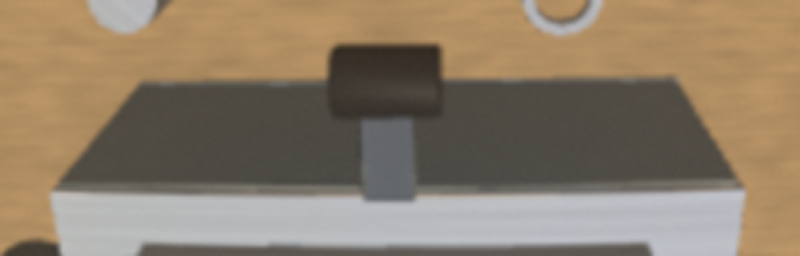

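```bash
python3 - <<'E'
from h import *
s=brief();d=eyes.get_image("wrist")
for u,v in[(300.5,205.3),(283,205.3),(318,205.3)]:print(wray(d,s,u,v,104).round(1))
E
```

```text
t 2.53 p [429.4  39.2 231.2] yaw_ty -0.8499999999999943 F [-1.27 -0.39  0.03] w 1.002
[442.5  21.3 104. ]
[442.3   5.  104. ]
[442.7  37.4 104. ]
```

>>> move_arm --increments '[-1.4, -1.8, 0, 0, 0.4, 0, 0, 2.5, 0, 0.4, 0, 0, 2.5, 0, 0.4, 0, 0, 2.5, 0, 0.4, 0, 0, 2.5, 0, 0.4, 0, 0, 2.0, 0, 0.4, 0, 0, 1.5, 0, 0.4, 0, 0, 1.1, 0, 0.4, 0, 0, 0, 0, 0.4, 0, 0, 0, 0, 0.4]' --force 25

```text
clock: 3.42
ee_pos: [443.3, 20.8, 85.4]
orientation: [-0.0, 0.007, 1.0, 0.0]
contact_force: [0.7, -0.4, 0.4]
grip_width: 0.597
```

```bash
python3 - <<'E'
from h import *
s=brief();d=eyes.get_image("wrist");cv2.imwrite("pics/w2.png",d["pixels"][:,:,::-1])
E
```

```text
t 3.42 p [443.3  20.8  85.4] yaw_ty -0.8299999999999983 F [ 0.66 -0.42  0.38] w 0.597
```

View pics/w2.png

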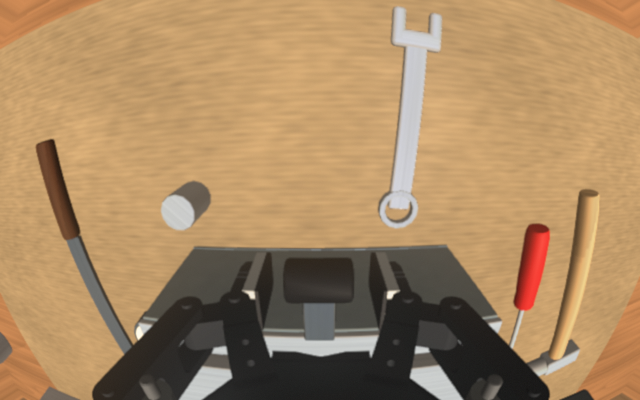

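>>> move_arm --increments '[0, 0, 0, 0, 0.6, 0, 0, 0, 0, 0.7, 0, 0, 0, 0, 0.8, 0, 0, 0, 0, 0.8, 0, 0, 0, 0, 0.8]' --force 30

```text
clock: 3.88
ee_pos: [444.8, 19.9, 87.0]
orientation: [0.001, 0.008, 1.0, -0.001]
contact_force: [-3.0, -2.7, 7.0]
grip_width: 0.369
```

```bash
python3 - <<'E'
from h import *
s=brief();d=eyes.get_image("wrist");cv2.imwrite("pics/w3.png",d["pixels"][:,:,::-1])
E
```

```text
t 3.88 p [444.8  19.9  87. ] yaw_ty -0.8700000000000045 F [-3.03 -2.73  6.96] w 0.369
```

View pics/w3.png

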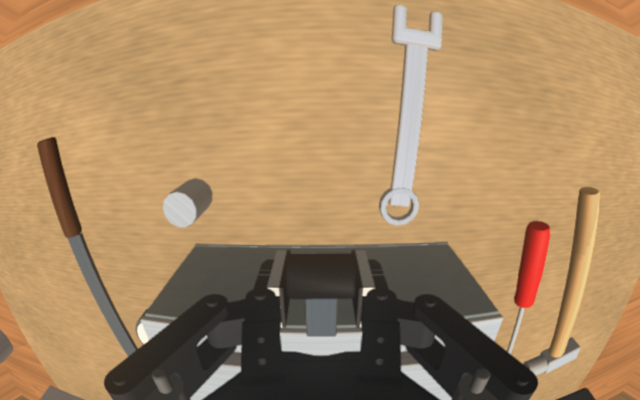

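```bash
cat >> h.py <<'E'
def arc(ths):
    f=lambda t:np.array([-196*np.cos(t)+3*np.sin(t),196*np.sin(t)+3*np.cos(t)])
    out=[]
    for a,b in zip(ths[:-1],ths[1:]):
        q=f(b)-f(a); out.append((round(b,3),round(-q[0]/10,2),round(-q[1]/10,2)))
    return out
E
python3 - <<'E'
from h import *
print(*arc(np.r_[0,0.02,0.05,np.linspace(0.1,1.0,16),1.05,1.1,1.14,1.18,1.21,1.24,1.26,1.28,1.30,1.31,1.32]),sep="\n")
E
```

```text
(np.float64(0.02), np.float64(-0.01), np.float64(-0.39))
(np.float64(0.05), np.float64(-0.03), np.float64(-0.59))
(np.float64(0.1), np.float64(-0.09), np.float64(-0.98))
(np.float64(0.16), np.float64(-0.17), np.float64(-1.16))
(np.float64(0.22), np.float64(-0.24), np.float64(-1.15))
(np.float64(0.28), np.float64(-0.31), np.float64(-1.13))
(np.float64(0.34), np.float64(-0.38), np.float64(-1.11))
(np.float64(0.4), np.float64(-0.44), np.float64(-1.09))
(np.float64(0.46), np.float64(-0.51), np.float64(-1.06))
(np.float64(0.52), np.float64(-0.57), np.float64(-1.03))
(np.float64(0.58), np.float64(-0.63), np.float64(-0.99))
(np.float64(0.64), np.float64(-0.69), np.float64(-0.95))
(np.float64(0.7), np.float64(-0.74), np.float64(-0.91))
(np.float64(0.76), np.float64(-0.8), np.float64(-0.86))
(np.float64(0.82), np.float64(-0.85), np.float64(-0.81))
(np.float64(0.88), np.float64(-0.9), np.float64(-0.76))
(np.float64(0.94), np.float64(-0.94), np.float64(-0.71))
(np.float64(1.0), np.float64(-0.98), np.float64(-0.65))
(np.float64(1.05), np.float64(-0.85), np.float64(-0.5))
(np.float64(1.1), np.float64(-0.87), np.float64(-0.45))
(np.float64(1.14), np.float64(-0.71), np.float64(-0.33))
(np.float64(1.18), np.float64(-0.72), np.float64(-0.3))
(np.float64(1.21), np.float64(-0.55), np.float64(-0.21))
(np.float64(1.24), np.float64(-0.56), np.float64(-0.19))
(np.float64(1.26), np.float64(-0.37), np.float64(-0.12))
(np.float64(1.28), np.float64(-0.38), np.float64(-0.11))
(np.float64(1.3), np.float64(-0.38), np.float64(-0.1))
(np.float64(1.31), np.float64(-0.19), np.float64(-0.05))
(np.float64(1.32), np.float64(-0.19), np.float64(-0.05))
```

>>> move_arm --increments '[-0.01, 0, -0.39, 0, 0.8, -0.03, 0, -0.59, 0, 0.8, -0.09, 0, -0.98, 0, 0.8, -0.17, 0, -1.16, 0, 0.8, -0.24, 0, -1.15, 0, 0.8, -0.31, 0, -1.13, 0, 0.8, -0.38, 0, -1.11, 0, 0.8, -0.44, 0, -1.09, 0, 0.8, -0.51, 0, -1.06, 0, 0.8, -0.57, 0, -1.03, 0, 0.8]'

```text
clock: 4.77
ee_pos: [470.6, 19.7, 182.4]
orientation: [-0.001, 0.008, 1.0, -0.0]
contact_force: [-0.2, -5.2, -10.5]
grip_width: 0.366
```

>>> move_arm --increments '[-0.63, 0, -0.99, 0, 0.8, -0.69, 0, -0.95, 0, 0.8, -0.74, 0, -0.91, 0, 0.8, -0.8, 0, -0.86, 0, 0.8, -0.85, 0, -0.81, 0, 0.8, -0.9, 0, -0.76, 0, 0.8, -0.94, 0, -0.71, 0, 0.8, -0.98, 0, -0.65, 0, 0.8, -0.85, 0, -0.5, 0, 0.8, -0.87, 0, -0.45, 0, 0.8]'

```text
clock: 5.6
ee_pos: [553.2, 19.1, 258.3]
orientation: [-0.002, 0.008, 1.0, 0.0]
contact_force: [-4.8, -1.5, -5.9]
grip_width: 0.365
```

```bash
python3 - <<'E'
from h import *
s=brief();d=eyes.get_image("scene");cv2.imwrite("pics/s4.png",cv2.resize(d["pixels"][60:260,200:460],None,fx=3,fy=3)[:,:,::-1])
E
```

```text
t 5.6 p [553.2  19.1 258.3] yaw_ty -0.8700000000000045 F [-4.79 -1.48 -5.93] w 0.365
```

View pics/s4.png

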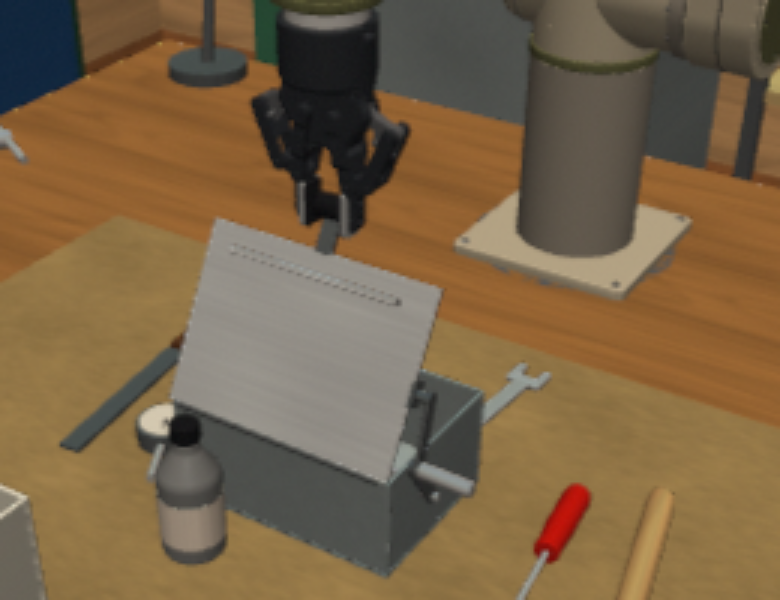

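>>> move_arm --increments '[-0.71, 0, -0.33, 0, 0.8, -0.72, 0, -0.3, 0, 0.8, -0.55, 0, -0.21, 0, 0.8, -0.56, 0, -0.19, 0, 0.8, -0.37, 0, -0.12, 0, 0.8, 0, 0, 0, 0, 0.8, 0, 0, 0, 0, 0.8]'

```text
clock: 6.23
ee_pos: [583.2, 18.8, 270.0]
orientation: [0.001, 0.007, 1.0, 0.0]
contact_force: [0.6, 2.6, -2.1]
grip_width: 0.367
```

>>> move_arm --increments '[-0.19, 0, -0.06, 0, 0.8, -0.19, 0, -0.05, 0, 0.8, 0, 0, 0, 0, 0.8, 0, 0, 0, 0, 0.8]'

```text
clock: 6.57
ee_pos: [586.3, 18.8, 271.0]
orientation: [-0.0, 0.007, 1.0, 0.0]
contact_force: [-4.3, 2.7, -1.2]
grip_width: 0.364
```

>>> move_arm --increments '[-0.19, 0, -0.05, 0, 0.8, 0, 0, 0, 0, 0.8, 0, 0, 0, 0, 0.8]'

```text
clock: 6.82
ee_pos: [588.2, 18.8, 271.5]
orientation: [-0.0, 0.007, 1.0, 0.0]
contact_force: [-4.9, 3.4, -0.8]
grip_width: 0.366
```

```bash
python3 - <<'E'
from h import *
s=brief();d=eyes.get_image("scene");cv2.imwrite("pics/s5.png",cv2.resize(d["pixels"][60:260,200:460],None,fx=3,fy=3)[:,:,::-1])
E
```

```text
t 6.82 p [588.2  18.8 271.5] yaw_ty -0.8599999999999994 F [-4.92  3.37 -0.76] w 0.366
```

View pics/s5.png

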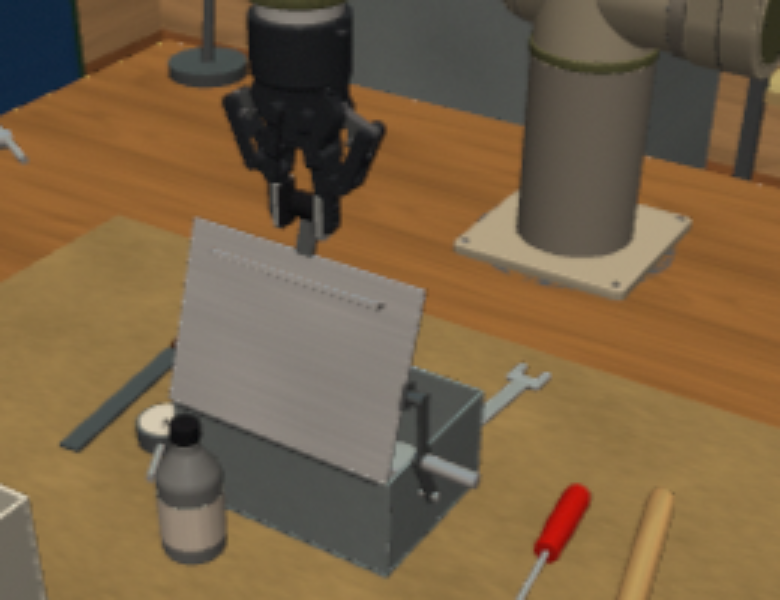

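>>> move_arm --increments '[-0.19, 0, -0.05, 0, 0.8, 0, 0, 0, 0, 0.8, 0, 0, 0, 0, 0.8]'

```text
clock: 7.12
ee_pos: [590.2, 18.8, 272.0]
orientation: [-0.0, 0.007, 1.0, 0.0]
contact_force: [-4.3, 3.9, -1.3]
grip_width: 0.366
```

>>> move_arm --increments '[-0.15, 0, -0.04, 0, 0.8, 0, 0, 0, 0, 0.8, 0, 0, 0, 0, 0.8]'

```text
clock: 7.37
ee_pos: [591.6, 18.7, 272.3]
orientation: [-0.0, 0.007, 1.0, 0.0]
contact_force: [-4.0, 3.4, -1.1]
grip_width: 0.368
```

```bash
python3 - <<'E'
from h import *
s=brief();d=eyes.get_image("scene");cv2.imwrite("pics/s6.png",cv2.resize(d["pixels"][160:240,310:380],None,fx=7,fy=7,interpolation=cv2.INTER_CUBIC)[:,:,::-1])
E
```

```text
t 7.37 p [591.6  18.7 272.3] yaw_ty -0.8499999999999943 F [-3.95  3.36 -1.11] w 0.368
```

View pics/s6.png

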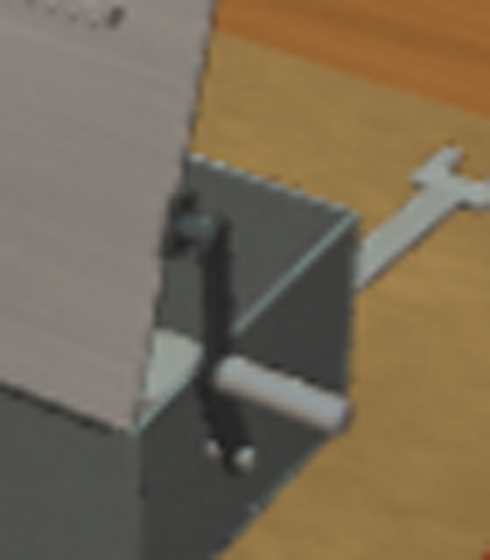

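>>> move_arm --increments '[-0.15, 0, -0.04, 0, 0.8, 0, 0, 0, 0, 0.8, 0, 0, 0, 0, 0.8]'

```text
clock: 7.67
ee_pos: [593.1, 18.7, 272.7]
orientation: [-0.0, 0.007, 1.0, 0.0]
contact_force: [-3.7, 3.8, -1.5]
grip_width: 0.368
```

>>> move_arm --increments '[-0.15, 0, -0.04, 0, 0.8, 0, 0, 0, 0, 0.8, 0, 0, 0, 0, 0.8]'

```text
clock: 7.92
ee_pos: [594.6, 18.7, 273.1]
orientation: [-0.0, 0.007, 1.0, 0.0]
contact_force: [-3.9, 3.6, -1.6]
grip_width: 0.368
```

```bash
python3 - <<'E'
from h import *
s=brief();d=eyes.get_image("scene");cv2.imwrite("pics/s7.png",cv2.resize(d["pixels"][160:240,310:380],None,fx=7,fy=7,interpolation=cv2.INTER_CUBIC)[:,:,::-1])
E
```

```text
t 7.92 p [594.6  18.7 273.1] yaw_ty -0.8599999999999994 F [-3.91  3.6  -1.59] w 0.368
```

View pics/s7.png

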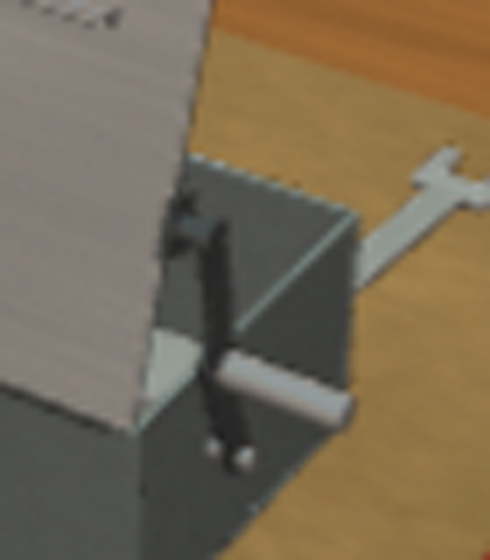

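>>> move_arm --increments '[-0.15, 0, -0.04, 0, 0.8, 0, 0, 0, 0, 0.8, 0, 0, 0, 0, 0.8]'

```text
clock: 8.22
ee_pos: [596.2, 18.7, 273.4]
orientation: [-0.0, 0.007, 1.0, 0.0]
contact_force: [-4.1, 3.8, -1.3]
grip_width: 0.363
```

>>> move_arm --increments '[-0.15, 0, -0.04, 0, 0.8, 0, 0, 0, 0, 0.8, 0, 0, 0, 0, 0.8]'

```text
clock: 8.47
ee_pos: [597.7, 18.7, 273.8]
orientation: [0.0, 0.007, 1.0, 0.0]
contact_force: [-3.4, 3.8, -2.9]
grip_width: 0.367
```

```bash
python3 - <<'E'
from h import *
s=brief();d=eyes.get_image("scene");cv2.imwrite("pics/s8.png",cv2.resize(d["pixels"][160:240,310:380],None,fx=7,fy=7,interpolation=cv2.INTER_CUBIC)[:,:,::-1])
d=eyes.get_image("wrist");cv2.imwrite("pics/w8.png",d["pixels"][:,:,::-1])
E
```

```text
t 8.47 p [597.7  18.7 273.8] yaw_ty -0.8400000000000034 F [-3.41  3.79 -2.89] w 0.367
```

View pics/s8.png

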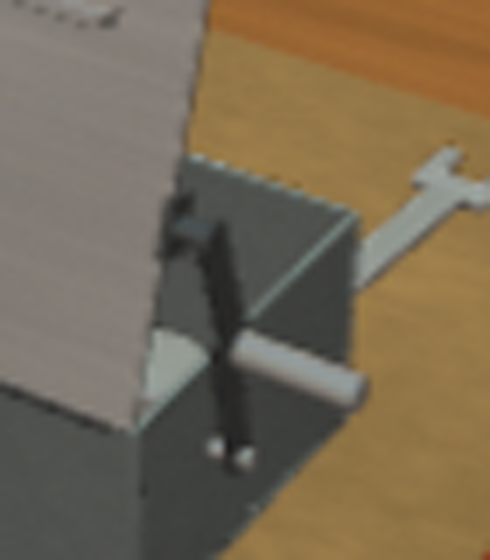

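View pics/w8.png

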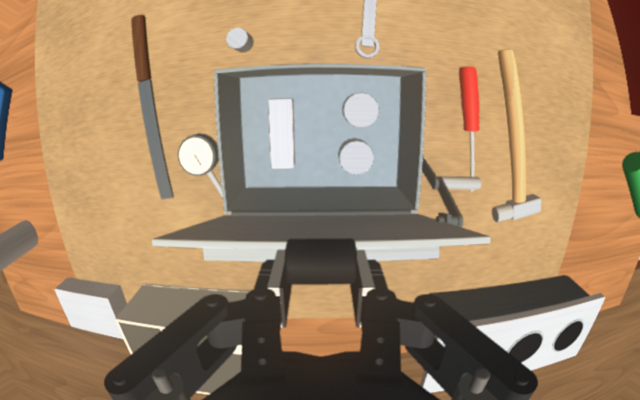

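>>> move_arm --increments '[0.19, 0, 0.05, 0, 0.8, 0.19, 0, 0.05, 0, 0.8, 0.19, 0, 0.05, 0, 0.8, 0.19, 0, 0.06, 0, 0.8, 0, 0, 0, 0, 0.8, 0, 0, 0, 0, 0.8]'

```text
clock: 9.07
ee_pos: [590.9, 18.8, 272.0]
orientation: [0.001, 0.007, 1.0, 0.0]
contact_force: [1.4, 4.1, -3.7]
grip_width: 0.372
```

```bash
python3 - <<'E'
from h import *
s=brief();d=eyes.get_image("scene");cv2.imwrite("pics/s9.png",cv2.resize(d["pixels"][160:240,310:380],None,fx=7,fy=7,interpolation=cv2.INTER_CUBIC)[:,:,::-1])
E
```

```text
t 9.07 p [590.9  18.8 272. ] yaw_ty -0.8499999999999943 F [ 1.42  4.06 -3.71] w 0.372
```

View pics/s9.png

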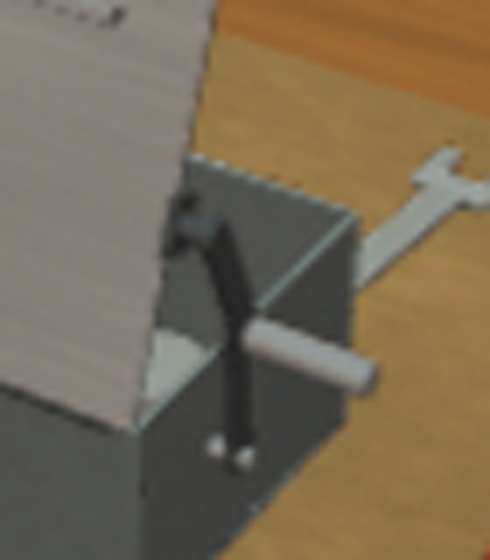

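>>> move_arm --increments '[0.37, 0, 0.12, 0, 0.8, 0.28, 0, 0.1, 0, 0.8, 0.28, 0, 0.1, 0, 0.8, 0.28, 0, 0.1, 0, 0.8, 0.28, 0, 0.11, 0, 0.8, 0.28, 0, 0.12, 0, 0.8, 0, 0, 0, 0, 0.8, 0, 0, 0, 0, 0.8]'

```text
clock: 9.78
ee_pos: [573.7, 18.9, 266.7]
orientation: [0.002, 0.007, 1.0, 0.0]
contact_force: [0.2, 5.0, 0.7]
grip_width: 0.366
```

>>> move_arm --increments '[0.18, 0, 0.08, 0, 0.8, 0.18, 0, 0.08, 0, 0.8, 0, 0, 0, 0, 0.8, 0, 0, 0, 0, 0.8]'

```text
clock: 10.12
ee_pos: [570.2, 18.9, 265.4]
orientation: [0.002, 0.008, 1.0, 0.0]
contact_force: [1.1, 5.8, 4.6]
grip_width: 0.365
```

```bash
python3 - <<'E'
from h import *
s=brief();d=eyes.get_image("scene");cv2.imwrite("pics/s10.png",cv2.resize(d["pixels"][160:240,310:380],None,fx=7,fy=7,interpolation=cv2.INTER_CUBIC)[:,:,::-1])
E
```

```text
t 10.12 p [570.2  18.9 265.4] yaw_ty -0.8599999999999994 F [1.12 5.81 4.57] w 0.365
```

View pics/s10.png

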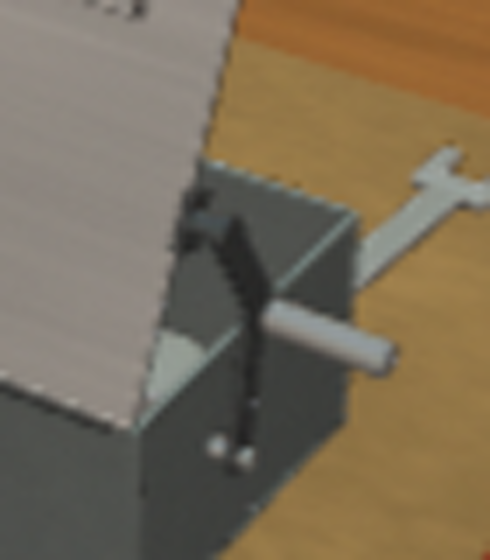

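>>> move_arm --increments '[0.18, 0, 0.06, 0, 0.8, 0.18, 0, 0.06, 0, 0.8, 0, 0, 0, 0, 0.8, 0, 0, 0, 0, 0.8]'

```text
clock: 10.5
ee_pos: [566.4, 18.9, 263.9]
orientation: [0.002, 0.007, 1.0, 0.0]
contact_force: [0.9, 5.4, 3.7]
grip_width: 0.368
```

>>> move_arm --increments '[0.15, 0, 0.06, 0, 0.8, 0, 0, 0, 0, 0.8, 0, 0, 0, 0, 0.8]'

```text
clock: 10.75
ee_pos: [565.1, 18.9, 263.4]
orientation: [0.002, 0.008, 1.0, 0.0]
contact_force: [2.8, 5.3, 3.5]
grip_width: 0.369
```

```bash
cat >> h.py <<'E'
def proj(d,p):
    c=np.linalg.inv(np.array(d["cam_to_world"]))@np.r_[p,1]
    return np.array([c[0]/c[2]*d["fx"]+d["cx"],c[1]/c[2]*d["fy"]+d["cy"]])
B0=np.array([560.,21.]);YAW=np.radians(-0.85)
def box(x,y,z):
    c,s=np.cos(YAW),np.sin(YAW); return np.array([B0[0]+c*x-s*y,B0[1]+s*x+c*y,z])
E
python3 - <<'E'
from h import *
s=brief();d=eyes.get_image("scene");cv2.imwrite("pics/s11.png",cv2.resize(d["pixels"][160:240,310:380],None,fx=7,fy=7,interpolation=cv2.INTER_CUBIC)[:,:,::-1])
for n,x,z in[("lock",17,117),("straight",43,116)]:
    for y in(124,174): print(n,y,((proj(d,box(x,y,z))-[310,160])*7).round())
E
```

```text
t 10.75 p [565.1  18.9 263.4] yaw_ty -0.8599999999999994 F [2.79 5.29 3.45] w 0.369
lock 124 [263. 319.]
lock 174 [390. 367.]
straight 124 [224. 358.]
straight 174 [352. 408.]
```

View pics/s11.png

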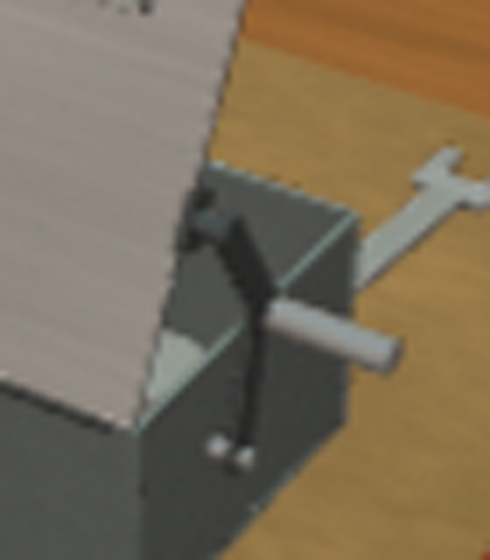

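>>> move_arm --increments '[0.15, 0, 0.05, 0, 0.8, 0, 0, 0, 0, 0.8, 0, 0, 0, 0, 0.8]'

```text
clock: 11.05
ee_pos: [564.0, 18.9, 262.9]
orientation: [0.002, 0.008, 1.0, 0.0]
contact_force: [3.7, 4.7, 2.3]
grip_width: 0.366
```

>>> move_arm --increments '[0.15, 0, 0.05, 0, 0.8, 0, 0, 0, 0, 0.8, 0, 0, 0, 0, 0.8]'

```text
clock: 11.3
ee_pos: [562.8, 18.9, 262.5]
orientation: [0.003, 0.008, 1.0, 0.0]
contact_force: [5.8, 3.9, 0.8]
grip_width: 0.368
```

```bash
python3 - <<'E'
from h import *
s=brief();d=eyes.get_image("scene");cv2.imwrite("pics/s12.png",cv2.resize(d["pixels"][160:240,310:380],None,fx=7,fy=7,interpolation=cv2.INTER_CUBIC)[:,:,::-1])
E
```

```text
t 11.3 p [562.8  18.9 262.5] yaw_ty -0.8599999999999994 F [5.76 3.92 0.77] w 0.368
```

View pics/s12.png

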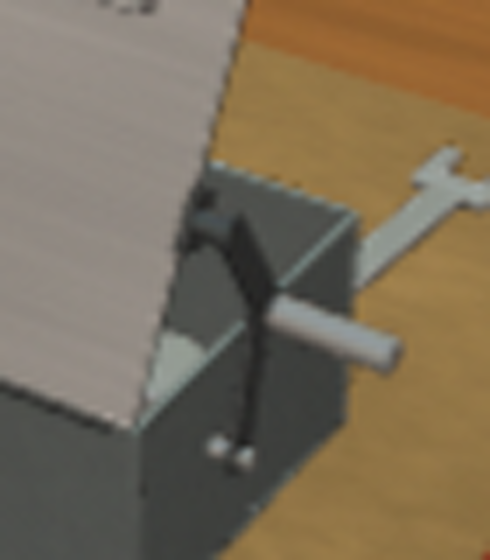

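>>> move_arm --increments '[-0.15, 0, -0.04, 0, 0.8, 0, 0, 0, 0, 0.7, 0, 0, 0, 0, 0.6, 0, 0, 0, 0, 0.4, 0, 0, 0, 0, 0.4, 0, 0, 0, 0, 0.4]'

```text
clock: 11.85
ee_pos: [562.3, 18.2, 260.9]
orientation: [-0.0, 0.008, 1.0, -0.0]
contact_force: [0.4, 0.1, 0.2]
grip_width: 0.599
```

```bash
python3 - <<'E'
from h import *
s=brief();d=eyes.get_image("scene");cv2.imwrite("pics/s13.png",cv2.resize(d["pixels"][60:260,200:460],None,fx=3,fy=3)[:,:,::-1])
d=eyes.get_image("wrist");cv2.imwrite("pics/w13.png",d["pixels"][:,:,::-1])
E
```

```text
t 11.85 p [562.3  18.2 260.9] yaw_ty -0.9000000000000057 F [0.41 0.11 0.22] w 0.599
```

View pics/s13.png

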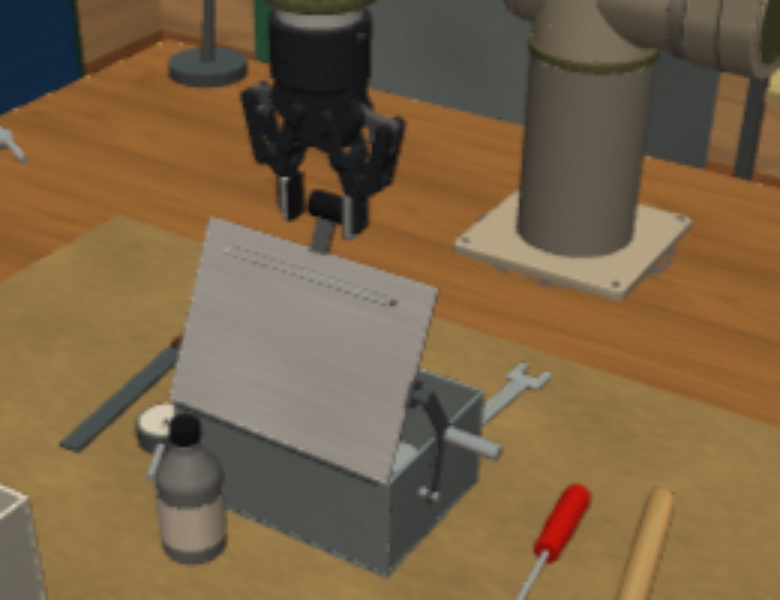

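View pics/w13.png

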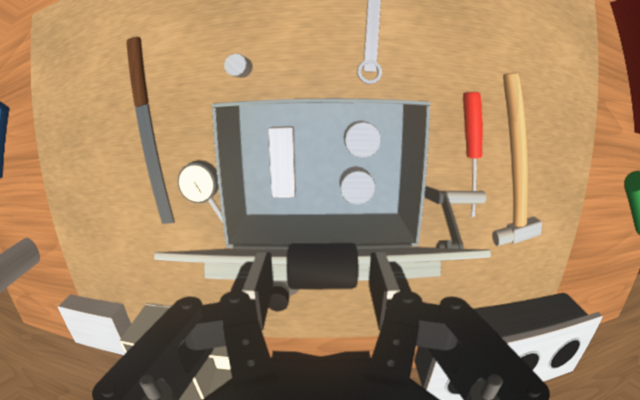

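>>> move_arm --increments '[0, 0, -1.5, 0, 0.4, 0, 0, -2.0, 0, 0.4, 0, 0, -2.0, 0, 0.4, 0, 0, -1.0, 0, 0.4, 0, 0, 0, 0, 0.4, 0, 0, 0, 0, 0.4, 0, 0, 0, 0, 0.4, 0, 0, 0, 0, 0.4, 0, 0, 0, 0, 0.4, 0, 0, 0, 0, 0.4]'

```text
clock: 12.78
ee_pos: [562.0, 18.6, 325.0]
orientation: [-0.001, 0.008, 1.0, 0.0]
contact_force: [-0.1, -0.8, 0.6]
grip_width: 0.599
```

>>> move_arm --increments '[0, 0, 0, 0, 0.4, 0, 0, 0, 0, 0.4, 0, 0, 0, 0, 0.4, 0, 0, 0, 0, 0.4, 0, 0, 0, 0, 0.4, 0, 0, 0, 0, 0.4, 0, 0, 0, 0, 0.4, 0, 0, 0, 0, 0.4, 0, 0, 0, 0, 0.4, 0, 0, 0, 0, 0.4]'

```text
clock: 13.62
ee_pos: [562.4, 18.6, 326.1]
orientation: [-0.0, 0.008, 1.0, 0.0]
contact_force: [0.9, 0.6, -0.7]
grip_width: 0.599
```

```bash
python3 - <<'E'
from h import *
s=brief();d=eyes.get_image("scene");cv2.imwrite("pics/s14.png",cv2.resize(d["pixels"][60:260,200:460],None,fx=3,fy=3)[:,:,::-1])
d=eyes.get_image("wrist");cv2.imwrite("pics/w14.png",d["pixels"][:,:,::-1])
E
```

```text
t 13.62 p [562.4  18.6 326.1] yaw_ty -0.8799999999999955 F [ 0.93  0.56 -0.68] w 0.599
```

View pics/s14.png

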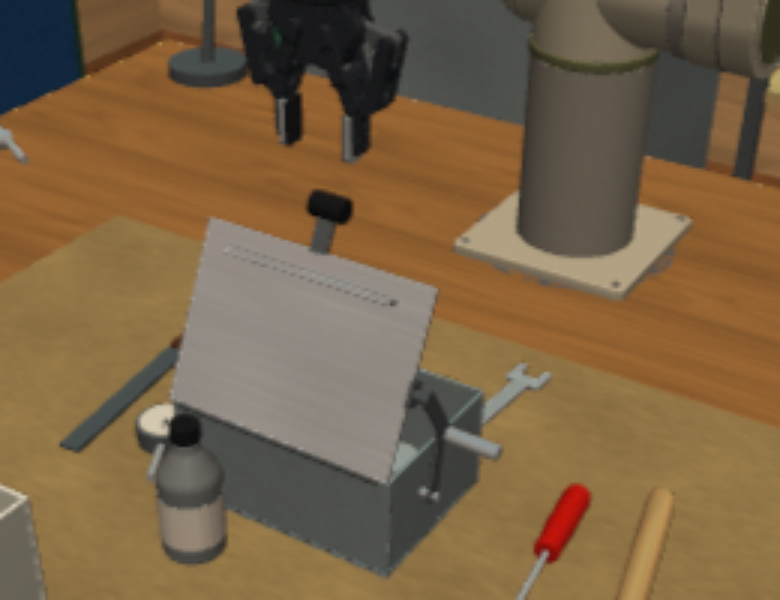

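View pics/w14.png

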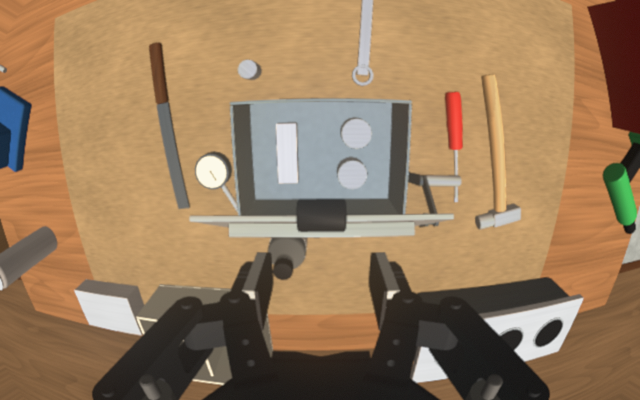

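```bash
python3 - <<'E'
from h import *
s=brief();d=eyes.get_image("wrist");im=d["pixels"]
g=im[170:240,290:480];cv2.imwrite("pics/w14z.png",cv2.resize(g,None,fx=4.2,fy=4.2,interpolation=cv2.INTER_CUBIC)[:,:,::-1])
print("barrel",wray(d,s,322,215.5,278.7).round(1))
for u in(430,445,461):print("peg",u,wray(d,s,u,182,117).round(1))
print("pred lock peg",box(17,162,117))
for u,v in((232,102),(410,102)): print("rim",wray(d,s,u,v,100).round(1))
E
```

```text
t 13.72 p [562.4  18.6 326.1] yaw_ty -0.8799999999999955 F [1.05 0.34 0.2 ] w 0.602
barrel [554.1  20.5 278.7]
peg 430 [577.2 153.  117. ]
peg 445 [577.2 173.3 117. ]
peg 461 [577.1 195.8 117. ]
pred lock peg [579.40135953 182.72998253 117.        ]
rim [478.7 -85.3 100. ]
rim [481.9 127.6 100. ]
```

View pics/w14z.png

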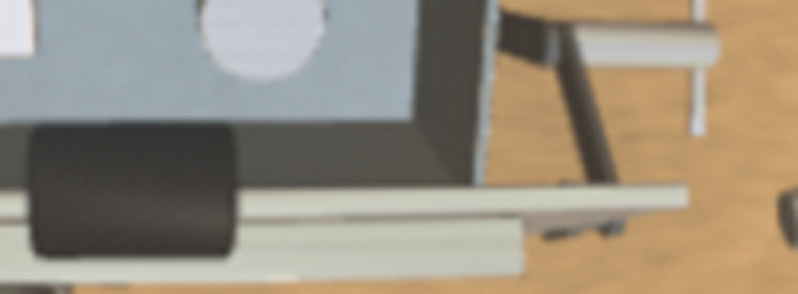

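>>> move_arm --increments '[0.75, 0.2, 0, 0, 0.4, 0, 0, 2.0, 0, 0.4, 0, 0, 2.0, 0, 0.4, 0, 0, 1.6, 0, 0.4, 0, 0, 1.0, 0, 0.4, 0, 0, 0, 0, 0.4, 0, 0, 0, 0, 0.6, 0, 0, 0, 0, 0.7, 0, 0, 0, 0, 0.8, 0, 0, 0, 0, 0.8]' --force 30

```text
clock: 14.6
ee_pos: [555.3, 19.1, 261.5]
orientation: [0.001, 0.008, 1.0, -0.001]
contact_force: [-1.3, -8.7, -2.0]
grip_width: 0.371
```

>>> move_arm --increments '[0, 0, 0, 0, 0.8, 0, 0, 0, 0, 0.8]'

```text
clock: 14.77
ee_pos: [555.3, 19.1, 261.5]
orientation: [0.001, 0.008, 1.0, -0.001]
contact_force: [-0.9, -8.1, -2.2]
grip_width: 0.369
```

```bash
python3 - <<'E'
from h import *
s=brief();d=eyes.get_image("wrist");cv2.imwrite("pics/w15.png",d["pixels"][:,:,::-1])
E
```

```text
t 14.77 p [555.3  19.1 261.5] yaw_ty -0.9300000000000068 F [-0.95 -8.13 -2.23] w 0.369
```

View pics/w15.png

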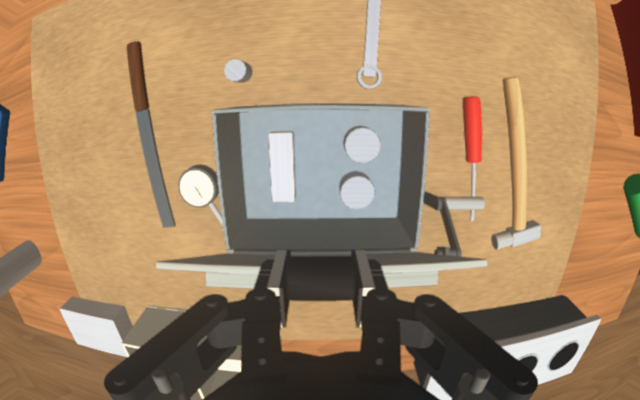

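>>> move_arm --increments '[-0.18, -0.1, -0.08, 0, 0.8, -0.36, 0, -0.16, 0, 0.8, -0.36, 0, -0.15, 0, 0.8, -0.36, 0, -0.14, 0, 0.8, -0.37, 0, -0.14, 0, 0.8, -0.37, 0, -0.13, 0, 0.8, -0.37, 0, -0.12, 0, 0.8, -0.19, 0, -0.06, 0, 0.8, 0, 0, 0, 0, 0.8, 0, 0, 0, 0, 0.8]'

```text
clock: 15.65
ee_pos: [580.2, 18.9, 270.7]
orientation: [-0.0, 0.008, 1.0, -0.0]
contact_force: [-3.6, -1.8, -0.4]
grip_width: 0.372
```

>>> move_arm --increments '[-0.19, 0, -0.06, 0, 0.8, -0.19, 0, -0.06, 0, 0.8, 0, 0, 0, 0, 0.8, 0, 0, 0, 0, 0.8]'

```text
clock: 15.98
ee_pos: [583.9, 18.9, 271.7]
orientation: [-0.001, 0.008, 1.0, -0.0]
contact_force: [-5.6, -3.1, -0.9]
grip_width: 0.365
```

```bash
python3 - <<'E'
from h import *
s=brief();d=eyes.get_image("scene");cv2.imwrite("pics/s16.png",cv2.resize(d["pixels"][160:240,310:380],None,fx=7,fy=7,interpolation=cv2.INTER_CUBIC)[:,:,::-1])
E
```

```text
t 15.98 p [583.9  18.9 271.7] yaw_ty -0.8900000000000006 F [-5.59 -3.12 -0.91] w 0.365
```

View pics/s16.png

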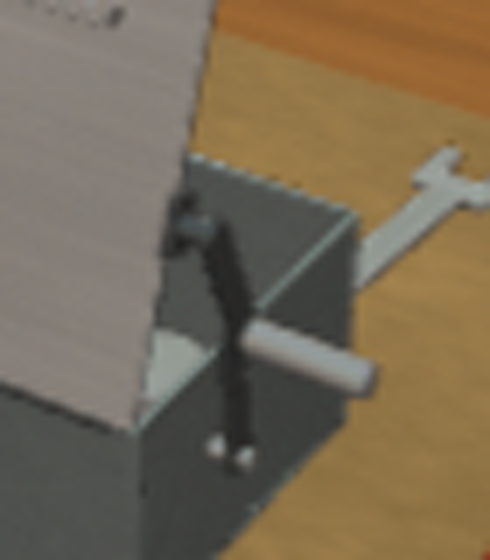

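Still on the locked side, nearly at the stop; nudging on in small steps.

>>> move_arm --increments '[-0.15, 0, -0.04, 0, 0.8, 0, 0, 0, 0, 0.8, 0, 0, 0, 0, 0.8]'

```text
clock: 16.28
ee_pos: [585.2, 18.9, 272.1]
orientation: [-0.001, 0.008, 1.0, -0.0]
contact_force: [-5.3, -3.5, -0.7]
grip_width: 0.37
```

>>> move_arm --increments '[-0.15, 0, -0.04, 0, 0.8, 0, 0, 0, 0, 0.8, 0, 0, 0, 0, 0.8]'

```text
clock: 16.53
ee_pos: [586.7, 18.9, 272.5]
orientation: [-0.001, 0.008, 1.0, -0.0]
contact_force: [-5.5, -2.8, -2.4]
grip_width: 0.368
```

>>> move_arm --increments '[-0.1, 0, -0.03, 0, 0.8, 0, 0, 0, 0, 0.8, 0, 0, 0, 0, 0.8]'

```text
clock: 16.78
ee_pos: [587.6, 18.8, 272.7]
orientation: [-0.001, 0.008, 1.0, -0.0]
contact_force: [-6.2, -3.2, -1.4]
grip_width: 0.369
```

```bash
python3 - <<'E'
from h import *
s=brief();d=eyes.get_image("scene");cv2.imwrite("pics/s17.png",cv2.resize(d["pixels"][160:240,310:380],None,fx=7,fy=7,interpolation=cv2.INTER_CUBIC)[:,:,::-1])
E
```

```text
t 16.78 p [587.6  18.8 272.7] yaw_ty -0.8900000000000006 F [-6.23 -3.19 -1.36] w 0.369
```

View pics/s17.png

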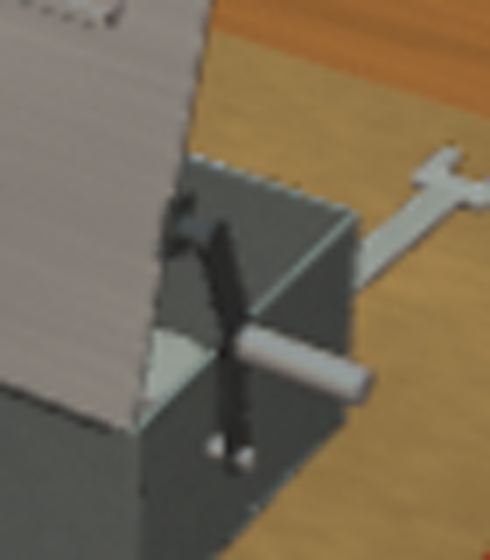

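>>> move_arm --increments '[-0.12, 0, -0.03, 0, 0.8, 0, 0, 0, 0, 0.8, 0, 0, 0, 0, 0.8]'

```text
clock: 17.08
ee_pos: [588.8, 18.8, 273.0]
orientation: [-0.001, 0.008, 1.0, -0.0]
contact_force: [-4.8, -2.2, -0.7]
grip_width: 0.367
```

>>> move_arm --increments '[-0.12, 0, -0.03, 0, 0.8, 0, 0, 0, 0, 0.8, 0, 0, 0, 0, 0.8]'

```text
clock: 17.33
ee_pos: [589.9, 18.8, 273.3]
orientation: [-0.001, 0.008, 1.0, -0.0]
contact_force: [-6.3, -2.2, -1.0]
grip_width: 0.369
```

>>> move_arm --increments '[-0.1, 0, -0.03, 0, 0.8, 0, 0, 0, 0, 0.8, 0, 0, 0, 0, 0.8]'

```text
clock: 17.58
ee_pos: [590.8, 18.8, 273.5]
orientation: [-0.001, 0.008, 1.0, -0.0]
contact_force: [-7.0, -3.1, -1.4]
grip_width: 0.369
```

```bash
python3 - <<'E'
from h import *
s=brief();d=eyes.get_image("scene");cv2.imwrite("pics/s18.png",cv2.resize(d["pixels"][160:240,310:380],None,fx=7,fy=7,interpolation=cv2.INTER_CUBIC)[:,:,::-1])
E
```

```text
t 17.58 p [590.8  18.8 273.5] yaw_ty -0.8900000000000006 F [-6.98 -3.13 -1.42] w 0.369
```

View pics/s18.png

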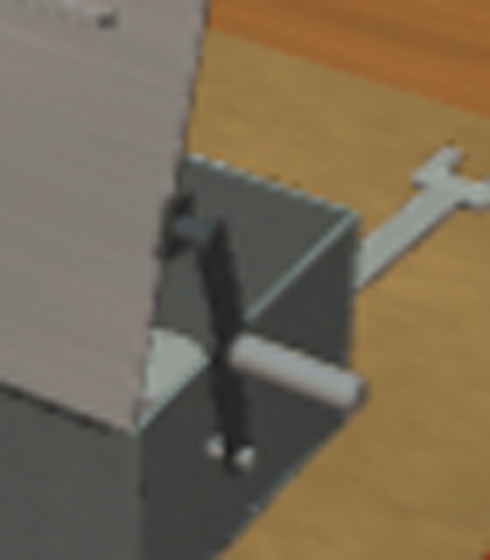

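>>> move_arm --increments '[-0.12, 0, -0.03, 0, 0.8, 0, 0, 0, 0, 0.8, 0, 0, 0, 0, 0.8]'

```text
clock: 17.88
ee_pos: [591.8, 18.8, 273.7]
orientation: [-0.001, 0.008, 1.0, -0.0]
contact_force: [-8.1, -2.4, -1.3]
grip_width: 0.37
```

>>> move_arm --increments '[-0.12, 0, -0.03, 0, 0.8, 0, 0, 0, 0, 0.8, 0, 0, 0, 0, 0.8]'

```text
clock: 18.13
ee_pos: [592.6, 18.8, 273.9]
orientation: [-0.002, 0.008, 1.0, -0.0]
contact_force: [-10.6, -2.5, -1.2]
grip_width: 0.37
```

```bash
python3 - <<'E'
from h import *
s=brief();d=eyes.get_image("scene");cv2.imwrite("pics/s19.png",cv2.resize(d["pixels"][160:240,310:380],None,fx=7,fy=7,interpolation=cv2.INTER_CUBIC)[:,:,::-1])
E
```

```text
t 18.13 p [592.6  18.8 273.9] yaw_ty -0.8799999999999955 F [-10.59  -2.51  -1.18] w 0.37
```

View pics/s19.png

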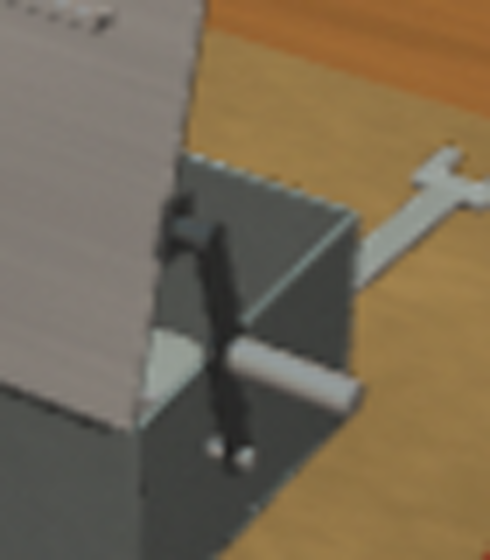

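>>> move_arm --increments '[0.13, 0, 0.03, 0, 0.8, 0, 0, 0, 0, 0.7, 0, 0, 0, 0, 0.6, 0, 0, 0, 0, 0.4, 0, 0, 0, 0, 0.4, 0, 0, -1.5, 0, 0.4, 0, 0, -2.5, 0, 0.4, 0, 0, -2.0, 0, 0.4, 0, 0, 0, 0, 0.4]'

```text
clock: 18.93
ee_pos: [594.8, 19.2, 339.7]
orientation: [0.004, 0.008, 1.0, -0.0]
contact_force: [0.8, 0.6, 0.6]
grip_width: 0.601
```

>>> move_arm --increments '[0.4, 2.0, 0, 0, 0.6, 0.4, 2.5, 0, 0, 0.8, 0.4, 2.5, 0, 0, 1, 0.4, 2.5, 0, 0, 1, 0.4, 2.5, 0, 0, 1, 0.4, 2.5, 0, 0, 1, 0, 2.0, 0, 0, 1, 0, 0.8, 0, 0, 1, 0, 0, 0, 0, 1, 0, 0, 0, 0, 1]'

```text
clock: 19.77
ee_pos: [571.6, 192.3, 333.3]
orientation: [0.0, 0.007, 1.0, -0.0]
contact_force: [0.6, -0.2, -0.1]
grip_width: -0.004
```

```bash
python3 - <<'E'
from h import *
s=brief();d=eyes.get_image("wrist");cv2.imwrite("pics/w20.png",d["pixels"][:,:,::-1])
d=eyes.get_image("scene");cv2.imwrite("pics/s20.png",cv2.resize(d["pixels"][60:260,200:460],None,fx=3,fy=3)[:,:,::-1])
E
```

```text
t 19.77 p [571.6 192.3 333.3] yaw_ty -0.8299999999999983 F [ 0.56 -0.21 -0.1 ] w -0.004
```

View pics/w20.png

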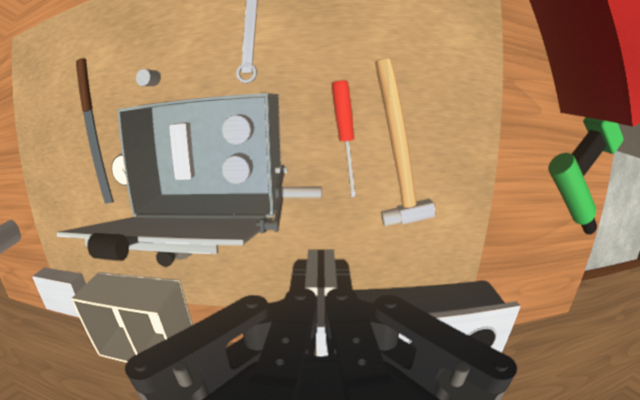

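View pics/s20.png

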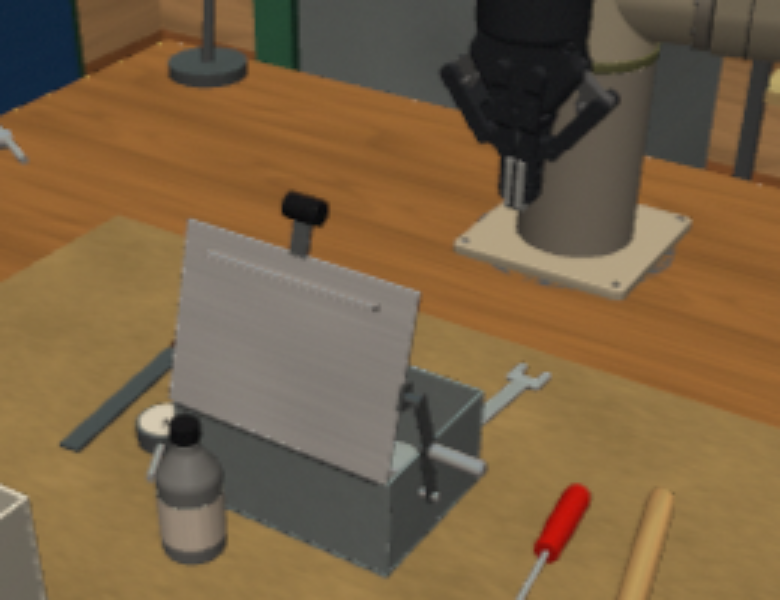

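```bash
python3 - <<'E'
from h import *
s=brief();d=eyes.get_image("wrist")
cv2.imwrite("pics/w20z.png",cv2.resize(d["pixels"][170:250,240:360],None,fx=6,fy=6,interpolation=cv2.INTER_CUBIC)[:,:,::-1])
for u in(295,321):print(wray(d,s,u,192,116).round(1))
E
```

```text
t 19.87 p [571.7 191.3 333.4] yaw_ty -0.9300000000000068 F [-0.01 -0.3  -0.32] w -0.0
[600.  160.5 116. ]
[600.5 192.1 116. ]
```

View pics/w20z.png

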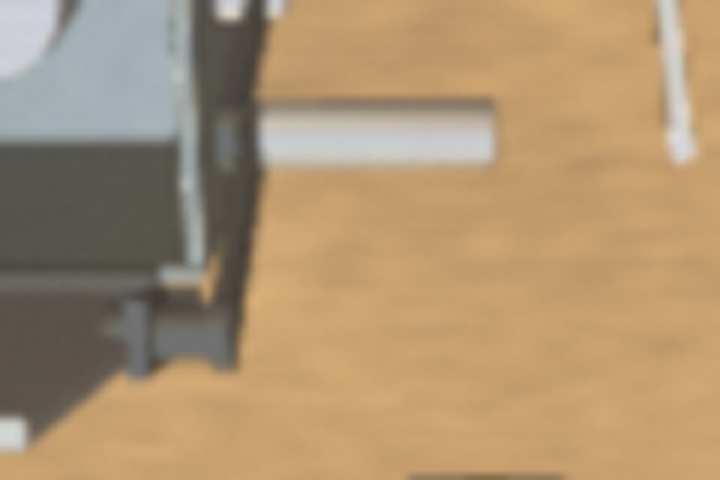

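>>> move_arm --increments '[0, 0.1, 3.0, 0, 1, 0, 0, 4.0, 0, 1, 0, 0, 4.0, 0, 1, 0, 0, 4.0, 0, 1, 0, 0, 3.5, 0, 1, 0, 0, 2.5, 0, 1, 0, 0, 1.4, 0, 1, 0, 0, 0.4, 0, 1, 0, 0, 0, 0, 1, 0, 0, 0, 0, 1]'

```text
clock: 20.75
ee_pos: [572.9, 193.4, 107.5]
orientation: [0.001, 0.008, 1.0, 0.0]
contact_force: [0.3, -0.5, -0.1]
grip_width: -0.001
```

```bash
python3 - <<'E'
from h import *
s=brief();d=eyes.get_image("wrist");cv2.imwrite("pics/w21.png",d["pixels"][:,:,::-1])
d=eyes.get_image("scene");cv2.imwrite("pics/s21.png",cv2.resize(d["pixels"][100:240,290:420],None,fx=4,fy=4)[:,:,::-1])
E
```

```text
t 20.75 p [572.9 193.4 107.5] yaw_ty -0.9099999999999966 F [ 0.34 -0.47 -0.13] w -0.001
```

View pics/w21.png

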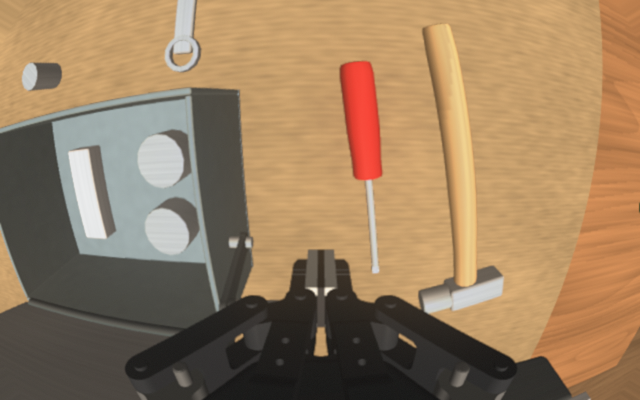

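View pics/s21.png

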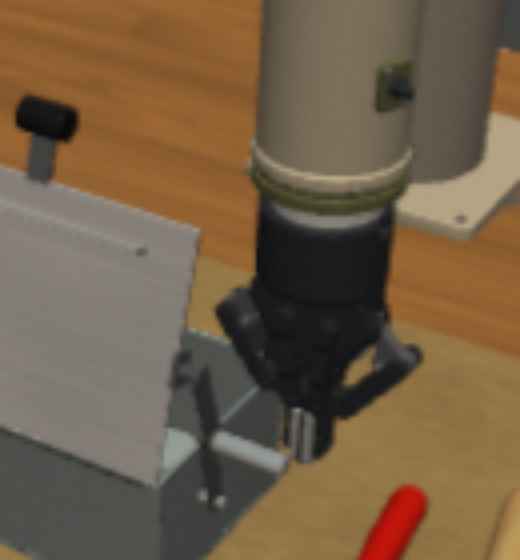

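>>> move_arm --increments '[-0.2, -0.3, 0, 0, 1, -0.2, 0, 0, 0, 1, -0.1, 0, 0, 0, 1, -0.1, 0, 0, 0, 1, 0, 0, 0, 0, 1, 0, 0, 0, 0, 1]'

```text
clock: 21.35
ee_pos: [577.4, 190.4, 105.4]
orientation: [-0.0, 0.008, 1.0, 0.0]
contact_force: [0.0, -0.2, -0.5]
grip_width: -0.001
```

>>> move_arm --increments '[-0.1, 0, 0, 0, 1, -0.1, 0, 0, 0, 1, 0, 0, 0, 0, 1]'

```text
clock: 21.6
ee_pos: [579.5, 190.3, 105.3]
orientation: [-0.0, 0.008, 1.0, -0.0]
contact_force: [0.6, -0.4, -0.2]
grip_width: -0.0
```

>>> move_arm --increments '[-0.1, 0, 0, 0, 1, -0.1, 0, 0, 0, 1, 0, 0, 0, 0, 1]'

```text
clock: 21.85
ee_pos: [581.5, 190.3, 105.4]
orientation: [-0.0, 0.008, 1.0, -0.0]
contact_force: [0.1, 0.2, -0.2]
grip_width: 0.0
```

```bash
python3 - <<'E'
from h import *
s=brief()
d=eyes.get_image("scene");cv2.imwrite("pics/s22.png",cv2.resize(d["pixels"][160:240,310:380],None,fx=7,fy=7,interpolation=cv2.INTER_CUBIC)[:,:,::-1])
E
```

```text
t 21.85 p [581.5 190.3 105.4] yaw_ty -0.8799999999999955 F [ 0.05  0.18 -0.2 ] w 0.0
```

View pics/s22.png

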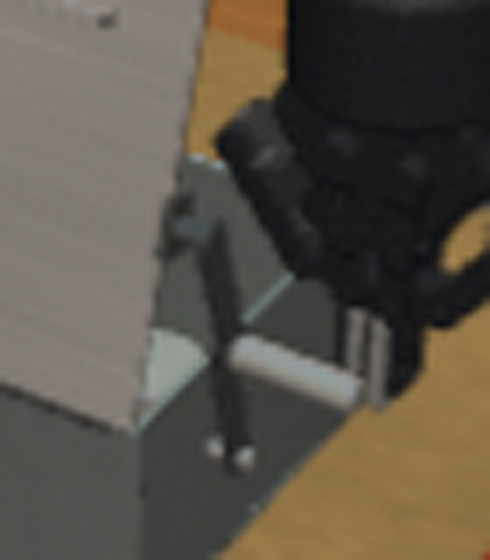

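>>> move_arm --increments '[-0.1, 0, 0, 0, 1, 0, 0, 0, 0, 1]'

```text
clock: 22.07
ee_pos: [582.3, 190.3, 105.3]
orientation: [-0.0, 0.008, 1.0, -0.0]
contact_force: [-0.6, -0.5, -0.1]
grip_width: 0.001
```

>>> move_arm --increments '[-0.1, 0, 0, 0, 1, 0, 0, 0, 0, 1]'

```text
clock: 22.23
ee_pos: [583.3, 190.3, 105.2]
orientation: [-0.0, 0.008, 1.0, -0.0]
contact_force: [-0.3, 0.3, -0.8]
grip_width: 0.001
```

>>> move_arm --increments '[-0.1, 0, 0, 0, 1, 0, 0, 0, 0, 1]'

```text
clock: 22.4
ee_pos: [584.3, 190.2, 105.2]
orientation: [-0.0, 0.008, 1.0, -0.0]
contact_force: [-1.0, 0.9, -0.7]
grip_width: 0.003
```

>>> move_arm --increments '[-0.1, 0, 0, 0, 1, 0, 0, 0, 0, 1]'

```text
clock: 22.57
ee_pos: [585.3, 190.2, 105.2]
orientation: [-0.0, 0.008, 1.0, -0.0]
contact_force: [-1.4, -0.2, -1.7]
grip_width: -0.003
```

>>> move_arm --increments '[-0.1, 0, 0, 0, 1, 0, 0, 0, 0, 1]'

```text
clock: 22.73
ee_pos: [586.1, 190.2, 105.1]
orientation: [-0.0, 0.008, 1.0, -0.0]
contact_force: [-3.4, 0.7, -1.2]
grip_width: -0.0
```

```bash
python3 - <<'E'
from h import *
s=brief()
d=eyes.get_image("scene");cv2.imwrite("pics/s23.png",cv2.resize(d["pixels"][160:240,310:380],None,fx=7,fy=7,interpolation=cv2.INTER_CUBIC)[:,:,::-1])
E
```

```text
t 22.73 p [586.1 190.2 105.1] yaw_ty -0.8799999999999955 F [-3.37  0.67 -1.23] w -0.0
```

View pics/s23.png

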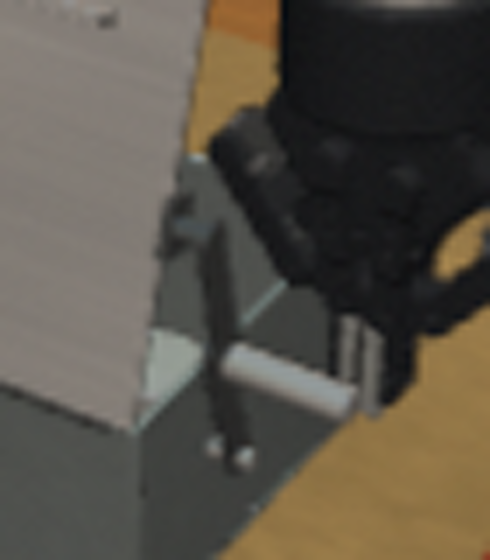

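>>> move_arm --increments '[-0.1, 0, 0, 0, 1, 0, 0, 0, 0, 1]'

```text
clock: 22.95
ee_pos: [587.0, 190.2, 105.0]
orientation: [-0.001, 0.008, 1.0, -0.0]
contact_force: [-2.9, 1.1, -2.9]
grip_width: 0.002
```

>>> move_arm --increments '[-0.1, 0, 0, 0, 1, 0, 0, 0, 0, 1]'

```text
clock: 23.12
ee_pos: [587.9, 190.2, 104.8]
orientation: [-0.001, 0.008, 1.0, -0.0]
contact_force: [-3.4, 1.2, -3.5]
grip_width: -0.003
```

```bash
python3 - <<'E'
from h import *
s=brief()
d=eyes.get_image("scene");cv2.imwrite("pics/s24.png",cv2.resize(d["pixels"][160:240,310:380],None,fx=7,fy=7,interpolation=cv2.INTER_CUBIC)[:,:,::-1])
E
```

```text
t 23.12 p [587.9 190.2 104.8] yaw_ty -0.8700000000000045 F [-3.43  1.19 -3.52] w -0.003
```

View pics/s24.png

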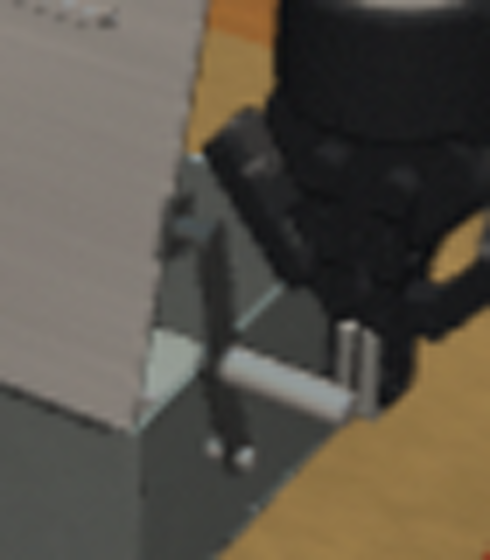

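>>> move_arm --increments '[-0.1, 0, 0, 0, 1, 0, 0, 0, 0, 1]'

```text
clock: 23.33
ee_pos: [588.8, 190.2, 104.8]
orientation: [-0.001, 0.008, 1.0, -0.0]
contact_force: [-5.0, 0.9, -4.4]
grip_width: 0.001
```

>>> move_arm --increments '[-0.08, 0, 0, 0, 1, 0, 0, 0, 0, 1]'

```text
clock: 23.5
ee_pos: [589.3, 190.2, 104.6]
orientation: [-0.001, 0.008, 1.0, -0.0]
contact_force: [-5.9, 0.2, -2.9]
grip_width: 0.0
```

```bash
python3 - <<'E'
from h import *
s=brief()
d=eyes.get_image("scene");cv2.imwrite("pics/s25.png",cv2.resize(d["pixels"][160:240,310:380],None,fx=7,fy=7,interpolation=cv2.INTER_CUBIC)[:,:,::-1])
E
```

```text
t 23.5 p [589.3 190.2 104.6] yaw_ty -0.8700000000000045 F [-5.86  0.24 -2.89] w 0.0
```

>>> move_arm --increments '[0.1, 0, 0, 0, 1, 0.2, 0, 0, 0, 1, 0.4, 0, 0, 0, 1, 0.4, 0, 0, 0, 1, 0, 0, 0, 0, 1, 0, 0, 0, 0, 1]'

```text
clock: 24.05
ee_pos: [579.7, 190.5, 106.2]
orientation: [0.001, 0.008, 1.0, 0.0]
contact_force: [0.3, -0.1, 0.4]
grip_width: 0.003
```

```bash
python3 - <<'E'
from h import *
s=brief()
d=eyes.get_image("scene");cv2.imwrite("pics/s26.png",cv2.resize(d["pixels"][160:240,310:380],None,fx=7,fy=7,interpolation=cv2.INTER_CUBIC)[:,:,::-1])
E
```

```text
t 24.05 p [579.7 190.5 106.2] yaw_ty -0.8700000000000045 F [ 0.27 -0.08  0.45] w 0.003
```

View pics/s25.png

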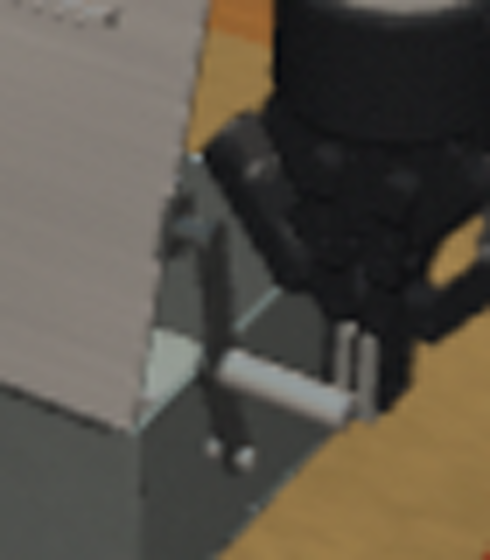

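View pics/s26.png

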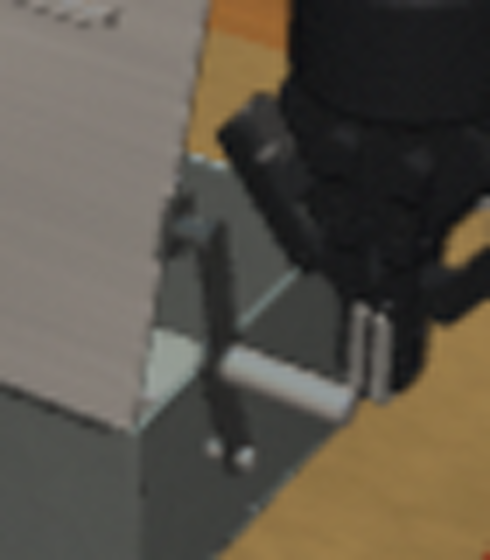

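>>> move_arm --increments '[0.8, 0.1, 0, 0, 1, 0, 0, -3.0, 0, 1, 0, 0, -4.0, 0, 1, 0, 0, -4.0, 0, 1, 0, 0, -4.0, 0, 1, 0, 0, -4.0, 0, 1, 0, 0, -3.0, 0, 1, 0, 0, -0.7, 0, 1, 0, 0, 0, 0, 1, 0, 0, 0, 0, 1]'

```text
clock: 24.93
ee_pos: [571.1, 191.5, 332.0]
orientation: [0.0, 0.008, 1.0, 0.0]
contact_force: [-0.1, -0.2, -1.0]
grip_width: -0.001
```

```bash
python3 - <<'E'
from h import *
s=brief();d=eyes.get_image("wrist")
cv2.imwrite("pics/w27z.png",cv2.resize(d["pixels"][170:250,240:360],None,fx=6,fy=6,interpolation=cv2.INTER_CUBIC)[:,:,::-1])
for u in(295,321):print(wray(d,s,u,192,116).round(1),wray(d,s,u,196,116).round(1))
E
```

```text
t 24.93 p [571.1 191.5 332. ] yaw_ty -0.8700000000000045 F [-0.14 -0.21 -1.04] w -0.001
[598.9 161.  116. ] [604.  160.7 116. ]
[599.4 192.4 116. ] [604.5 192.4 116. ]
```

View pics/w27z.png

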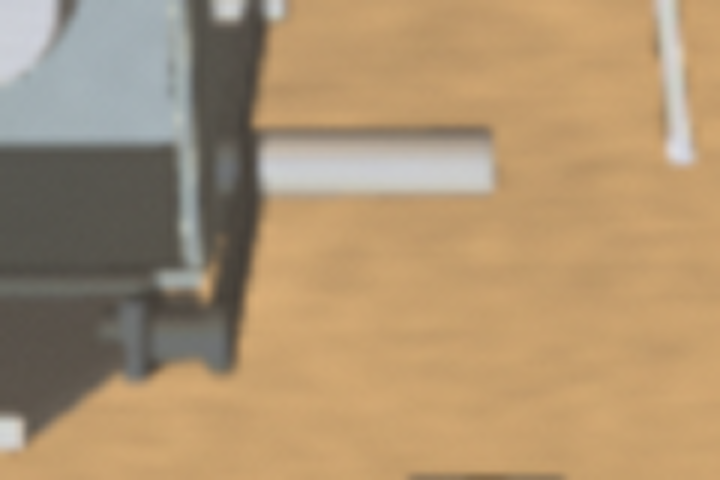

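>>> move_arm --increments '[-0.3, -2.1, 0, 0, 0.8, -0.3, -2.5, 0, 0, 0.6, -0.3, -2.5, 0, 0, 0.4, -0.3, -2.5, 0, 0, 0.4, -0.3, -2.5, 0, 0, 0.4, -0.3, -2.5, 0, 0, 0.4, -0.25, -1.7, 0, 0, 0.4, 0, -0.8, 0, 0, 0.4, 0, 0, 0, 0, 0.4, 0, 0, 0, 0, 0.4]'

```text
clock: 25.82
ee_pos: [588.5, 20.6, 330.8]
orientation: [-0.001, 0.008, 1.0, 0.0]
contact_force: [0.4, 0.2, 0.9]
grip_width: 0.6
```

```bash
python3 - <<'E'
from h import *
s=brief();d=eyes.get_image("wrist")
cv2.imwrite("pics/w28.png",d["pixels"][:,:,::-1])
d2=eyes.get_image("scene");cv2.imwrite("pics/s28.png",cv2.resize(d2["pixels"][160:240,310:380],None,fx=7,fy=7,interpolation=cv2.INTER_CUBIC)[:,:,::-1])
im=d["pixels"];m=(im.max(2)<60).astype(np.uint8);m[:150]=0;m[255:]=0;m[:,:280]=0;m[:,360:]=0
n,L,S,c=cv2.connectedComponentsWithStats(m);k=1+S[1:,4].argmax();print(S[k],c[k])
print(wray(d,s,*c[k],290).round(1))
E
```

```text
t 25.82 p [588.5  20.6 330.8] yaw_ty -0.9099999999999966 F [0.45 0.22 0.88] w 0.6
[294 212  49  15 630] [318.08095238 218.14126984]
[579.3  20.  290. ]
```

View pics/w28.png

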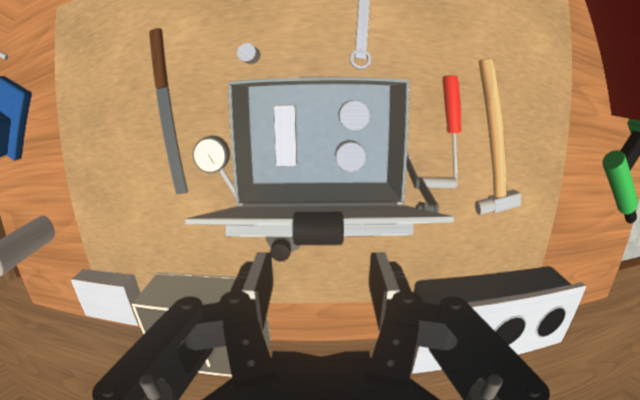

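View pics/s28.png

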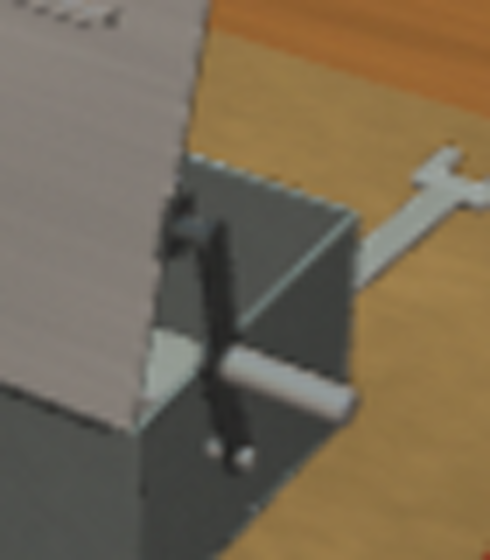

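>>> move_arm --increments '[0.1, 0, 2.0, 0, 0.4, 0, 0, 2.0, 0, 0.4, 0, 0, 1.4, 0, 0.4, 0, 0, 0.6, 0, 0.4, 0, 0, 0, 0, 0.4, 0, 0, 0, 0, 0.6, 0, 0, 0, 0, 0.7, 0, 0, 0, 0, 0.8, 0, 0, 0, 0, 0.8, 0, 0, 0, 0, 0.8]' --force 30

```text
clock: 26.75
ee_pos: [588.5, 18.9, 273.9]
orientation: [0.001, 0.008, 1.0, -0.001]
contact_force: [-1.0, -6.7, -0.6]
grip_width: 0.369
```

```bash
python3 - <<'E'
from h import *
s=brief();d=eyes.get_image("wrist")
cv2.imwrite("pics/w29.png",d["pixels"][:,:,::-1])
d2=eyes.get_image("scene");cv2.imwrite("pics/s29.png",cv2.resize(d2["pixels"][160:240,310:380],None,fx=7,fy=7,interpolation=cv2.INTER_CUBIC)[:,:,::-1])
E
```

```text
t 26.75 p [588.5  18.9 273.9] yaw_ty -0.9200000000000017 F [-1.02 -6.68 -0.64] w 0.369
```

View pics/w29.png

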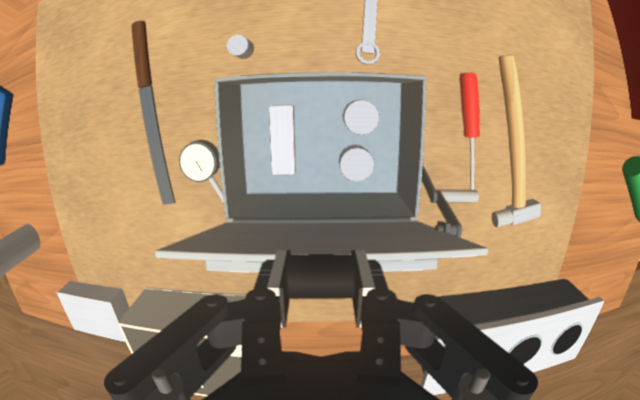

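View pics/s29.png

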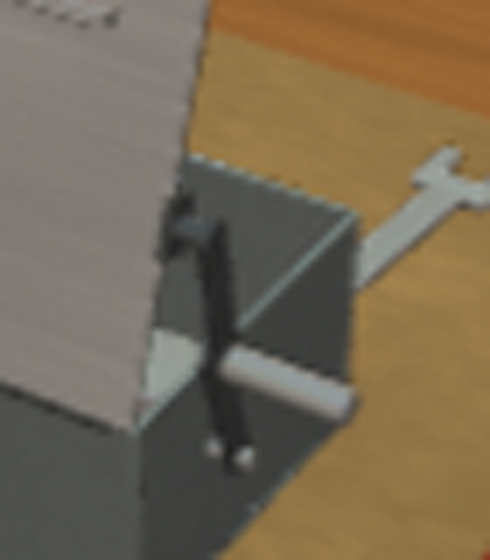

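Gripped, peg unchanged. Ease the lid down a few mm and check which way the peg goes.

>>> move_arm --increments '[0.19, -0.1, 0.05, 0, 0.8, 0.19, 0, 0.05, 0, 0.8, 0.19, 0, 0.05, 0, 0.8, 0, 0, 0, 0, 0.8, 0, 0, 0, 0, 0.8]'

```text
clock: 27.27
ee_pos: [583.4, 18.9, 272.5]
orientation: [0.002, 0.008, 1.0, -0.0]
contact_force: [3.8, -2.7, 1.3]
grip_width: 0.369
```

```bash
python3 - <<'E'
from h import *
s=brief()
d2=eyes.get_image("scene");cv2.imwrite("pics/s30.png",cv2.resize(d2["pixels"][160:240,310:380],None,fx=7,fy=7,interpolation=cv2.INTER_CUBIC)[:,:,::-1])
E
```

```text
t 27.27 p [583.4  18.9 272.5] yaw_ty -0.8900000000000006 F [ 3.79 -2.67  1.29] w 0.369
```

View pics/s30.png

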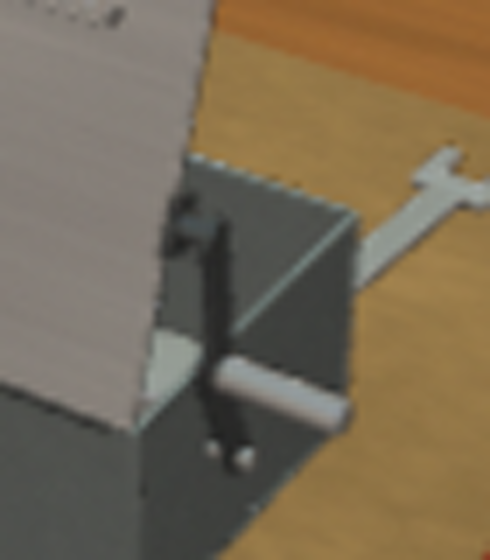

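```bash
python3 - <<'E'
from h import *
r=arc(np.r_[1.275,1.26,1.24,1.21,1.17,np.linspace(1.12,0.12,21),0.08,0.05,0.03,0.015,0])
for t,x,z in r: print(float(t),float(x),float(z))
E
```

```text
1.26 0.28 0.08
1.24 0.37 0.12
1.21 0.56 0.19
1.17 0.73 0.28
1.12 0.9 0.39
1.07 0.88 0.44
1.02 0.86 0.48
0.97 0.83 0.52
0.92 0.8 0.56
0.87 0.77 0.6
0.82 0.74 0.64
0.77 0.71 0.68
0.72 0.68 0.71
0.67 0.64 0.74
0.62 0.6 0.77
0.57 0.56 0.8
0.52 0.52 0.83
0.47 0.48 0.86
0.42 0.44 0.88
0.37 0.39 0.9
0.32 0.35 0.92
0.27 0.3 0.93
0.22 0.25 0.95
0.17 0.2 0.96
0.12 0.16 0.97
0.08 0.09 0.78
0.05 0.05 0.59
0.03 0.02 0.39
0.015 0.01 0.29
0.0 0.01 0.29
```

>>> move_arm --increments '[0.28, 0, 0.08, 0, 0.8, 0.37, 0, 0.12, 0, 0.8, 0.56, 0, 0.19, 0, 0.8, 0.73, 0, 0.28, 0, 0.8, 0.9, 0, 0.39, 0, 0.8, 0.88, 0, 0.44, 0, 0.8, 0.86, 0, 0.48, 0, 0.8, 0.83, 0, 0.52, 0, 0.8, 0.8, 0, 0.56, 0, 0.8, 0.77, 0, 0.6, 0, 0.8]'

```text
clock: 28.15
ee_pos: [513.5, 19.4, 236.7]
orientation: [0.002, 0.008, 1.0, -0.001]
contact_force: [0.6, -6.2, 6.3]
grip_width: 0.369
```

```bash
python3 - <<'E'
from h import *
s=brief()
d2=eyes.get_image("scene");cv2.imwrite("pics/s31.png",cv2.resize(d2["pixels"][60:260,200:460],None,fx=3,fy=3)[:,:,::-1])
E
```

```text
t 28.15 p [513.5  19.4 236.7] yaw_ty -0.9000000000000057 F [ 0.63 -6.21  6.32] w 0.369
```

View pics/s31.png

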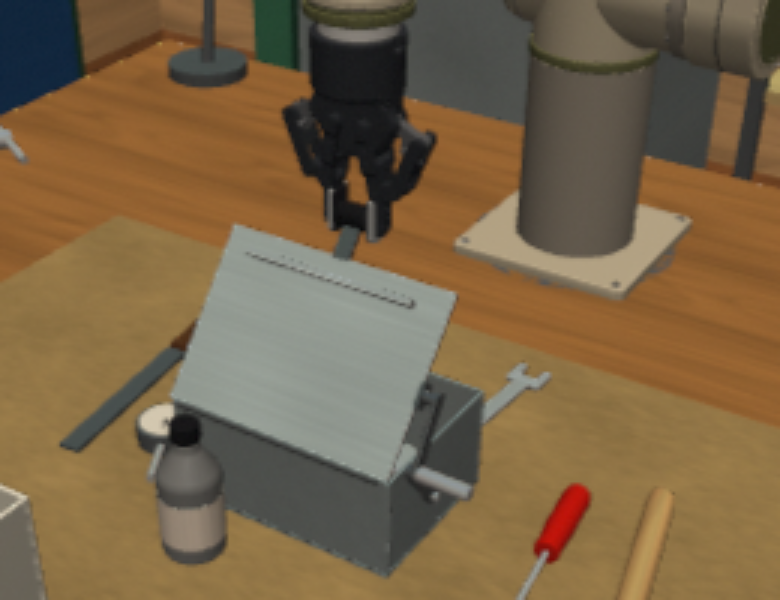

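Folding correctly; continue down, slowing toward the end.

>>> move_arm --increments '[0.74, 0, 0.64, 0, 0.8, 0.71, 0, 0.68, 0, 0.8, 0.68, 0, 0.71, 0, 0.8, 0.64, 0, 0.74, 0, 0.8, 0.6, 0, 0.77, 0, 0.8, 0.56, 0, 0.8, 0, 0.8, 0.52, 0, 0.83, 0, 0.8, 0.48, 0, 0.86, 0, 0.8, 0.44, 0, 0.88, 0, 0.8, 0.39, 0, 0.9, 0, 0.8]'

```text
clock: 29.03
ee_pos: [455.1, 19.8, 157.5]
orientation: [0.001, 0.008, 1.0, -0.001]
contact_force: [-3.0, -9.7, 4.6]
grip_width: 0.37
```

>>> move_arm --increments '[0.35, 0, 0.92, 0, 0.8, 0.3, 0, 0.93, 0, 0.8, 0.25, 0, 0.95, 0, 0.8, 0.2, 0, 0.95, 0, 0.8, 0.1, 0, 0.6, 0, 0.8, 0.05, 0, 0.5, 0, 0.8, 0, 0, 0, 0, 0.8]'

```text
clock: 29.62
ee_pos: [441.9, 19.9, 107.3]
orientation: [-0.0, 0.008, 1.0, -0.002]
contact_force: [-0.8, -10.8, -4.3]
grip_width: 0.366
```

>>> move_arm --increments '[0.03, 0, 0.4, 0, 0.8, 0.02, 0, 0.4, 0, 0.8, 0.01, 0, 0.3, 0, 0.8, 0.01, 0, 0.3, 0, 0.8, 0, 0, 0.2, 0, 0.8, 0, 0, 0, 0, 0.8]'

```text
clock: 30.12
ee_pos: [440.8, 19.9, 91.5]
orientation: [-0.001, 0.008, 1.0, -0.002]
contact_force: [-3.0, -11.3, -4.6]
grip_width: 0.368
```

>>> move_arm --increments '[0, 0, 0.15, 0, 0.8, 0, 0, 0.15, 0, 0.8, 0, 0, 0, 0, 0.8]'

```text
clock: 30.37
ee_pos: [440.7, 19.9, 88.6]
orientation: [-0.001, 0.008, 1.0, -0.001]
contact_force: [-4.7, -10.9, -2.0]
grip_width: 0.366
```

>>> move_arm --increments '[0, 0, 0.15, 0, 0.8, 0, 0, 0, 0, 0.8, 0, 0, 0, 0, 0.8]'

```text
clock: 30.62
ee_pos: [440.7, 19.9, 87.2]
orientation: [-0.001, 0.008, 1.0, -0.001]
contact_force: [-5.4, -10.9, -0.2]
grip_width: 0.364
```

Still sinking freely; press until it seats.

>>> move_arm --increments '[0, 0, 0.12, 0, 0.8, 0, 0, 0, 0, 0.8, 0, 0, 0, 0, 0.8]'

```text
clock: 30.87
ee_pos: [440.7, 19.9, 86.0]
orientation: [-0.001, 0.008, 1.0, -0.001]
contact_force: [-6.1, -11.0, -0.9]
grip_width: 0.368
```

>>> move_arm --increments '[0, 0, 0.12, 0, 0.8, 0, 0, 0, 0, 0.8, 0, 0, 0, 0, 0.8]'

```text
clock: 31.12
ee_pos: [440.7, 19.9, 85.0]
orientation: [-0.001, 0.008, 1.0, -0.001]
contact_force: [-6.1, -11.3, 0.2]
grip_width: 0.369
```

```bash
python3 - <<'E'
from h import *
s=brief()
d2=eyes.get_image("scene");cv2.imwrite("pics/s32.png",cv2.resize(d2["pixels"][150:260,230:390],None,fx=4.5,fy=4.5)[:,:,::-1])
E
```

```text
t 31.12 p [440.7  19.9  85. ] yaw_ty -0.8700000000000045 F [ -6.14 -11.29   0.2 ] w 0.369
```

View pics/s32.png

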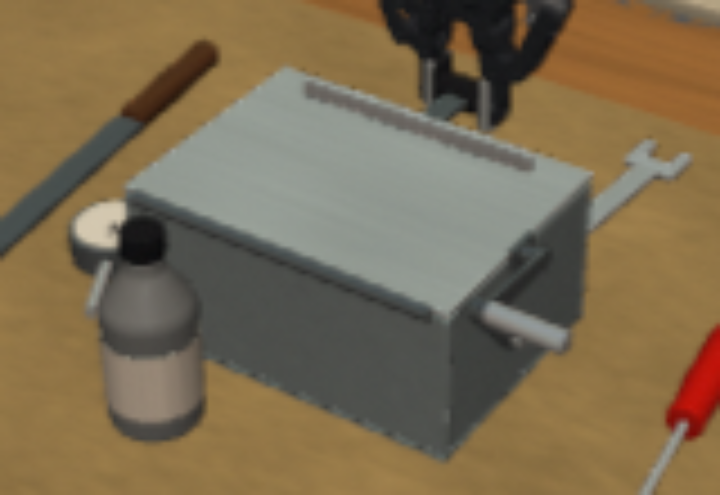

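>>> move_arm --increments '[0.1, -0.15, 0.12, 0, 0.8, 0, 0, 0, 0, 0.8, 0, 0, 0, 0, 0.8]'

```text
clock: 31.42
ee_pos: [440.8, 19.9, 84.9]
orientation: [-0.0, 0.007, 1.0, -0.0]
contact_force: [-6.9, -1.4, 7.2]
grip_width: 0.363
```

>>> move_arm --increments '[0, 0, 0.15, 0, 0.8, 0, 0, 0, 0, 0.8, 0, 0, 0, 0, 0.8]'

```text
clock: 31.67
ee_pos: [440.8, 19.9, 84.9]
orientation: [-0.0, 0.007, 1.0, -0.0]
contact_force: [-15.4, -2.2, 23.0]
grip_width: 0.369
```

>>> move_arm --increments '[0, 0, 0.15, 0, 0.8, 0, 0, 0, 0, 0.8, 0, 0, 0, 0, 0.8]'

```text
clock: 31.92
ee_pos: [441.0, 19.9, 84.6]
orientation: [-0.0, 0.007, 1.0, -0.0]
contact_force: [-23.0, -2.4, 36.9]
grip_width: 0.374
```

>>> move_arm --increments '[0, 0, -0.25, 0, 0.8, 0, 0, 0, 0, 0.8, 0, 0, 0, 0, 0.6, 0, 0, 0, 0, 0.3, 0, 0, 0, 0, 0.2, 0, 0, 0, 0, 0.1, 0, 0, 0, 0, 0.1]'

```text
clock: 32.5
ee_pos: [440.8, 20.1, 83.0]
orientation: [-0.0, 0.008, 1.0, 0.0]
contact_force: [-0.2, 0.1, 0.3]
grip_width: 0.901
```

>>> move_arm --increments '[0, 0, -1.0, 0, 0.1, 0, 0, -2.0, 0, 0.1, 0, 0, -3.0, 0, 0.1, 0, 0, -3.0, 0, 0.1, 0, 0, -3.0, 0, 0.1, 0, 0, -2.0, 0, 0.1, 0, 0, -0.6, 0, 0.1, 0, 0, 0, 0, 0.1, 0, 0, 0, 0, 0.1]'

```text
clock: 33.25
ee_pos: [440.6, 20.0, 228.7]
orientation: [-0.0, 0.008, 1.0, 0.0]
contact_force: [0.0, 0.2, -0.3]
grip_width: 0.9
```

```bash
python3 - <<'E'
from h import *
s=brief()
d=eyes.get_image("wrist");cv2.imwrite("pics/w33.png",d["pixels"][:,:,::-1])
d2=eyes.get_image("scene");cv2.imwrite("pics/s33.png",d2["pixels"][:,:,::-1])
d3=eyes.get_image("side");cv2.imwrite("pics/d33.png",cv2.resize(d3["pixels"][150:300,200:420],None,fx=3.6,fy=3.6,interpolation=cv2.INTER_CUBIC)[:,:,::-1])
a=cv2.imread("pics/side0.png")[:,:,::-1].astype(int)[180:250,275:360];print("side lid diff",abs(a-d3["pixels"][180:250,275:360]).mean())
a=cv2.imread("pics/scene0.png")[:,:,::-1].astype(int)[160:260,230:390];print("scene diff",abs(a-d2["pixels"][160:260,230:390]).mean())
E
```

```text
t 33.25 p [440.6  20.  228.7] yaw_ty -0.8799999999999955 F [ 0.04  0.21 -0.34] w 0.9
side lid diff 3.900392156862745
scene diff 1.7028958333333333
```

View pics/d33.png

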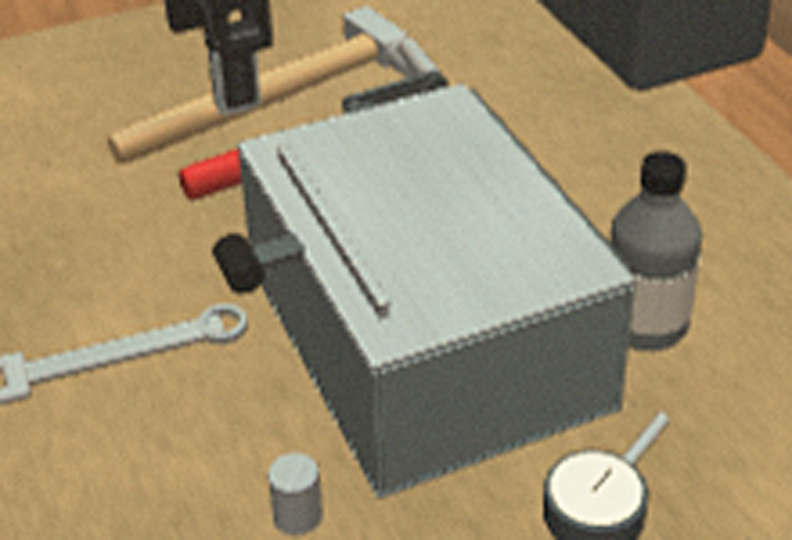

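View pics/s33.png

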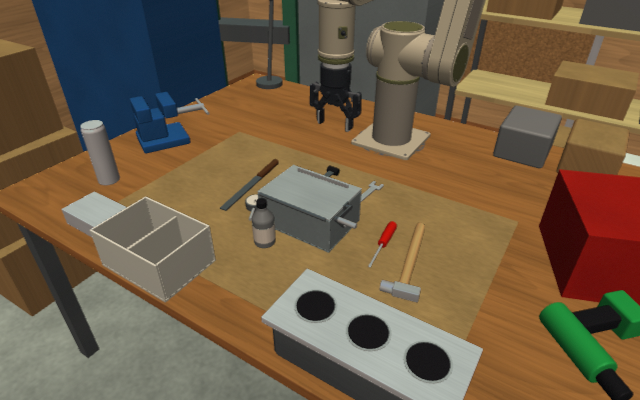

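View pics/w33.png

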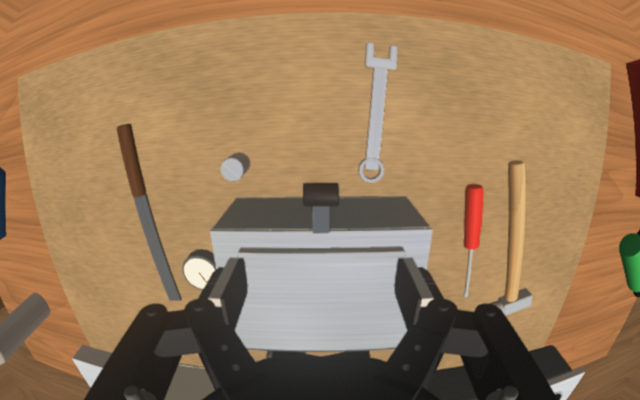

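The lid is shut and looks the same as at the start (grip at (238,263) in the zoomed side view). The tools have not moved, the peg is folded and the hand is clear.

```bash
python3 -c "
from cell import ticket
print(ticket.close_job())"
```

```text
the job is handed in; nothing more can be done
None
```

The stay test is done and handed in at about 33 s of the 72 s allowed. No verdict was reported.

**What I did**
- Raised the lid until the stay went straight and the knee tipped over.
- Eased the lid back about 35 mm into the lock and let go. It stood by itself on the locked stay for about 2 s.
- Lifted the lid again to its stop, where the force rose to about 10.6 N at the grip, and let go.
- Pushed the knee peg through with the shut fingers, then checked with a few mm of lowering that the stay was folding.
- Lowered the lid slowly until it seated.

**Last checks**
- The lid is flat, the stay is folded, and the side and scene views match the first pictures apart from the arm.
- The tools lie where they were, and the gripper is clear with about 0 N on it.

**Less certain**
- **Peg push:** the wrist read 5.9 N along the push and about 6.6 N in total. These are readings between steps, so short peaks in between were not seen.
- **Peg travel past straight:** the camera gave about 4 mm with the hand withdrawn, while the force during the push suggested about 7 mm. The stay held on the folding side and folded.
- **Seating the lid:** at the end I pressed more than needed. The wrist read about 37 N upward and 23 N sideways on the grip, with the lid already shut, so nothing slammed.
- **Grip slip:** during the first lift the grip slid a few mm in the pads, so I re-centred it for the second lift.

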